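# Load the bench tumbler and clamp its guard

### The job

Slide the bench tumbler's yellow-framed guard fully open and lay every white kiln prop from the bench flat in its tub. Then slide the guard fully shut, swing the steel loop of the draw latch over the hook on the guard, and push the red lever over past centre until it clamps down, leaving the glaze jar and the bowl where they are.

Things in the scene. Friction and masses are not known exactly. Their poses are not given: they have to be found in the camera images.
- tumbler: Green bench tumbler, fixed. Origin: on the bench under the tub's centre; y along the guard's track (the guard opens towards +y), x across, z up. Casing 220 mm in x (20 mm thick side walls), y = -235 to 290 mm, 113 mm high; track strips at x = +-107 mm rise to 124 mm. Deck with the draw latch at y below -90 mm, motor end where the guard parks at y above 90 mm.
- tub_floor (a point): Centre of the tub's rubber-lined floor, 60 mm above the tumbler's underside. The tub is an open well 180 by 180 mm, centred on the tumbler's origin, its rim at 113 mm height.
- guard (a joint): How far the sliding guard is open, m: 0 shut, 0.18 fully open (end stops). A clear panel in a yellow frame, 200 by 200 mm, 6 mm thick, top 121 mm above the bench, centred over the tub when shut. About 1.5 N of friction; stays where left. Starts shut or up to 20 mm open.
- guard_handle (a point): Middle of the top edge of the guard's handle, an upright black rib 70 mm along the tumbler's x, 14 mm thick along its y, 38 mm tall above the panel (top 159 mm above the bench). 50 mm towards +y from the guard's centre; moves with the guard.
- lever (a joint): Angle of the latch's red lever, rad: 0 upright, positive pushed over towards the tumbler's -y (away from the guard); -0.35 leaning to the guard, 1.72 stop, lying just below level: clamped. With the loop hooked, dead centre is near 1.37; beyond it the loop's spring holds it down. Starts at -0.3 to -0.1; friction keeps it where left. Pushing takes under 6 N at the tip.
- latch_pivot (a point): The lever's fixed pivot axis (along the tumbler's x): 137 mm above the bench, at y = -138 mm in the tumbler's frame.
- lever_tip (a point): Free end of the lever, 85 mm from the pivot. The lever is a flat red bar 22 mm wide (x) and 8 mm thick.
- loop (a joint): Angle of the steel loop to the lever, rad: 0 in line with the lever, positive leaning back towards -y (stop 0.9), negative swinging over to the guard (+y). Starts near 0.85. It swings almost freely on a pin through the lever, 24 mm from the lever's pivot; once tipped past upright towards the guard it falls by its own weight. The released latch stands up to 240 mm above the bench.
- loop_bar (a point): Middle of the loop's cross bar, a steel rod 8 mm thick and 60 mm long along the tumbler's x, 81 mm from the loop's pin. Two thin side arms 50 mm apart join it to the pin, passing either side of the lever. The bar is sprung: it can be drawn up to 10 mm further from the pin at 2.5 N per mm.
- keeper (a point): Where the bar's middle lies when hooked: on the guard, 78 mm to -y of its centre, 4 mm above the panel. The keeper is a steel hook: upright 30 mm wide (x), 6 mm thick, +y face 4 mm to -y of this point, 17 mm tall, its 4 mm top lip overhanging 6 mm to +y. The bar goes over it, down on its +y side, then is drawn to -y under the lip. With the guard shut a falling loop clears the lip by 8 mm.
- glaze_jar: Glaze jar with a blue cap, 64 mm wide, 85 mm tall; origin under its centre. Leave alone.
- bowl: Terracotta bowl, 110 mm wide, 45 mm tall; origin under its centre. Leave alone.
- prop1: White ceramic kiln prop, 110 g (+-20%): a bar 70 mm long along its x axis with square 34 by 34 mm, 10 mm thick flanges at both ends and a round shaft 26 mm thick between (centre 17 mm above its underside). Origin: centre of its underside. Lies on the bench; there are 2 to 4 props, an absent one is None.
- prop2: White ceramic kiln prop, 110 g (+-20%): a bar 70 mm long along its x axis with square 34 by 34 mm, 10 mm thick flanges at both ends and a round shaft 26 mm thick between (centre 17 mm above its underside). Origin: centre of its underside. Lies on the bench; there are 2 to 4 props, an absent one is None.
- prop3: White ceramic kiln prop, 110 g (+-20%): a bar 70 mm long along its x axis with square 34 by 34 mm, 10 mm thick flanges at both ends and a round shaft 26 mm thick between (centre 17 mm above its underside). Origin: centre of its underside. Lies on the bench; there are 2 to 4 props, an absent one is None.
- prop4: White ceramic kiln prop, 110 g (+-20%): a bar 70 mm long along its x axis with square 34 by 34 mm, 10 mm thick flanges at both ends and a round shaft 26 mm thick between (centre 17 mm above its underside). Origin: centre of its underside. Lies on the bench; there are 2 to 4 props, an absent one is None.
Things that resemble listed ones, but are neither listed nor needed, are in the scene too. What is shaped like the prop2 but blue or pink is not meant.

How it is judged:
On the way, in this order (a step that is already met when the one before it is completed fails the run):
1. the guard is slid open (at least 165 mm) (value of joint guard above 0.165 m), for 0.2 s.
2. every prop lies in the tub (x of prop1 in the frame of tumbler between -0.092 and 0.092 m and y of prop1 in the frame of tumbler between -0.092 and 0.092 m and z of prop1 in the frame of tumbler between 0.05 and 0.108 m and x of prop2 in the frame of tumbler between -0.092 and 0.092 m and y of prop2 in the frame of tumbler between -0.092 and 0.092 m and z of prop2 in the frame of tumbler between 0.05 and 0.108 m and x of prop3 in the frame of tumbler between -0.092 and 0.092 m and y of prop3 in the frame of tumbler between -0.092 and 0.092 m and z of prop3 in the frame of tumbler between 0.05 and 0.108 m and x of prop4 in the frame of tumbler between -0.092 and 0.092 m and y of prop4 in the frame of tumbler between -0.092 and 0.092 m and z of prop4 in the frame of tumbler between 0.05 and 0.108 m), for 0.3 s.
3. the guard is shut (within 10 mm) over the props (all of step 2 and value of joint guard below 0.01 m), for 0.2 s.
4. the loop's bar is down behind the keeper hook, the lever not yet thrown (y of loop_bar in the frame of keeper between -0.005 and 0.032 m and z of loop_bar in the frame of keeper between -0.01 and 0.01 m and value of joint lever below 1.2 rad), for 0.2 s.
5. the lever is pushed past centre and clamped, the loop still hooked (y of loop_bar in the frame of keeper between -0.005 and 0.032 m and z of loop_bar in the frame of keeper between -0.01 and 0.01 m and value of joint lever above 1.55 rad), for 0.3 s.
At the end, for the whole second after the job is handed in: All props rest in the tub, the guard is within 5 mm of shut, the loop's bar is hooked behind the keeper and the lever is clamped past centre (above 1.55 rad) (all of step 2 and all of step 5 and linear speed of each of prop1, prop2, prop3, prop4 below 0.03 m/s and value of joint guard below 0.005 m); the robot touches nothing.
It fails at once if the jar is pushed away (more than 40 mm) (distance of glaze_jar from where it was at the start of the episode above 0.04 m).
It fails at once if the bowl is pushed away (more than 40 mm) (distance of bowl from where it was at the start of the episode above 0.04 m).
Of prop1, prop2, prop3, prop4 only 2 to 4 are there at a start; the rules pass over those that are not, and their reading is None.
At some moment in a run one of prop1, prop2, prop3, prop4 may be knocked a few centimetres aside while the robot is not near it.
Once in a run the grip may slacken for a moment while it holds something.
It also fails if it takes over 210 s, if anything falls off the work surface, if the arm or the gripper's body presses on something with over 40 N, if the wrist force passes 120 N, or if a joint passes its speed limit or range.

### The arm

A 7-joint arm with a two-finger parallel gripper is mounted at the origin on the work surface. World frame = base frame: x ahead of the robot, y to its left, z up, the work surface at z = 0. Lengths are in m, angles in rad, forces in N, time in s.
With the tool pointing down it reaches from about 0.425 to 0.875 m from the base axis. Payload 4.7 kg.
Tool frame: the origin (TCP) lies on the centre line of the jaws, within the pads' length; the fingertips stand 19 mm ahead of it and the grasp point (between the pads) is the TCP; x points along the fingers, y is the direction in which the jaws open and shut, and the axes are right-handed (so a half turn about x gives the same grasp; the last joint's range is limited). The gripper opens to 87 mm and grips with 3 to 60 N. Pads are 19 mm wide; open, the fingers measure 117 mm over their backs; the gripper's body (75 mm by 190 mm) begins 51 mm behind the grasp point.
Start: joints at [1.199, 0.321, -0.07, 1.45, 0.023, 1.371, -0.057], TCP at [0.245, -0.602, 0.242] pointing down, gripper open.
Joint ranges: [-2.86, 2.86], [-0.3, 2.09], [-1.38, 1.24], [0.06, 2.45], [-1.56, 4.7], [0.09, 2.05], [-2.69, 2.69]. Speed limits (rad/s): [2.57, 2.57, 3.14, 3.14, 3.14, 3.14, 3.14].

### API

Orientations are given as a unit quaternion [x, y, z, w].
In Python, from rig import get_obs, camera, hand_in, silhouettes gives the robot as it stands.
- The arm moves only by the shell command python3 -m crank 'ROWS' [FORCE]. ROWS is JSON, one flat list of numbers, 7 for each row, row after row: the shift along the tool's x, y, z in m, then the turn, a rotation vector about the tool's x, y, z in rad, then the finger opening in m, from 0 to 0.087. A call has 1 to 10 rows; each row is the pose to reach, as a shift and turn from the pose commanded when the call began, along the tool's axes at that moment; what a row does not reach only later rows make up. A row lasts 1/8 s, in which the tool goes at most 62.5 mm and 10.7 degrees, less where a joint would pass 70% of its speed; a pose out of reach is approached as far as the arm can. A call with a gripper value outside its range is refused whole. The fingers move at their own pace and stop on an object; FORCE is the grip in N (left out, the last holds). Time passes only in rows, so rows that repeat a pose let the fingers close. It gives the time, the measured TCP pose, the force and the opening at its end, in the units of the state.
- get_obs(): the state, without advancing time (a new reading comes with each control period).
- camera(name): name is "side" or "top" or "wrist"; returns a dict with "color" (420x560x3 uint8, red, green, blue), "mtx" (3x3 intrinsics, pixels), "k1" (the pictures are not rectified: a ray, as slopes to the right and down, at radius r is drawn at 1 + k1 r^2 times it, then the intrinsics apply), "R" (3x3) and "t" (3): a world point X has camera coordinates R X + t. Camera axes: x right, y down, z forward; pixel columns grow to the right and rows downward; lengths in m; the calibration is good to about 2 mm. A picture is of the moment at which its call begins. There is no depth.
- hand_in(): hands the job in, once; it reports no verdict.
Trained networks look in a picture, given as the dict that the camera call returned (one of the last four; its "shot" number tells which), for a name from the list of things; names that differ only in an ending like _2 or _b are one class to them, and where a whole thing is asked for, a point or a joint stands for the part that bears it (a point fixed in the world has none). Each returns a list of dicts, best first, with "conf" (0 to 1); they miss things now and then, are a little off and sometimes report something else, mostly with a low value. They report only what shows in the picture. A call takes as long as a camera call. They do not tell look-alikes from the thing itself.
- silhouettes(picture, name): "region" (420x560 bool, what is visible of it) and "box" ([left, top, width, height] in pixels, round what is visible of it).
The state is a dict: "time_s": time; "joint_positions": joint angles; "qvel": joint speeds; "effort": joint torques, N m; "tcp_pos": TCP position; "ee_rot": TCP orientation; "force": force on the tool from outside, world axes, zero at the start; "moment": the same for the moment, N m; "width": finger opening in m.
Only numpy, scipy, OpenCV 4.12 (cv2) and the standard library are available. Lean on these libraries where they do the work, as an engineer would, in place of code of your own. Each camera call takes 0.05 s, during which the arm holds its last target.

## Working session

There is one attempt and no reset: what is moved stays moved. The work goes in short steps, Python scripts to look and compute and a shell command to move; the robot and the scene stay as the last step left them, time stands still between calls to the robot, and variables do not carry over. Pictures are saved under pics/ and viewed, and the job is handed in when it is done.

```bash
ls -la; mkdir -p pics; python3 - <<'E'
from rig import *
import cv2
o=get_obs()
for k,v in o.items(): print(k,v)
for n in ["side","top","wrist"]:
    c=camera(n); cv2.imwrite(f"pics/{n}0.png",c["color"][:,:,::-1]); print(n,c["mtx"],c["k1"],c["R"],c["t"],c.keys())
E
```

```text
total 12
drwxr-xr-x  3 agent agent 4096 Dec  6 03:24 .
drwxr-xr-x 23 root  root  4096 Dec  6 03:24 ..
drwxr-xr-x  2 agent agent 4096 Dec  6 03:24 pics
time_s 0.0
joint_positions [ 1.19907014  0.32184144 -0.07006745  1.45167497  0.02258471  1.37079614
 -0.0569208 ]
qvel [ 0.0008863  -0.0002501  -0.00157827 -0.00097431  0.00236128 -0.00103679
  0.00021666]
effort [ 3.70140642e-04 -4.91284025e+01 -4.04076716e-01 -3.12526488e+01
 -6.39911927e-02  4.35965171e-02  1.68298247e-04]
tcp_pos [ 0.24436619 -0.60175701  0.24044938]
ee_rot [-0.69382852 -0.13622634  0.69415192 -0.13489808]
force [-0.45293185 -0.31939851  0.77229978]
moment [ 0.03411374  0.03505892 -0.01251035]
width 0.08692524494000906
side [[469.14475827   0.         272.58719364]
 [  0.         469.14475827 211.60635684]
 [  0.           0.           1.        ]] -0.018727271031828356 [[-0.93085368 -0.36538911 -0.00149027]
 [-0.22925782  0.5872161  -0.77628481]
 [ 0.28452113 -0.72226592 -0.63038058]] [0.47280721 0.30636541 1.00448477] dict_keys(['color', 'mtx', 'k1', 'R', 't', 'shot'])
top [[449.14926575   0.         269.09139542]
 [  0.         449.14926575 210.89427669]
 [  0.           0.           1.        ]] -0.055128228034816366 [[-0.02163965 -0.99934924 -0.02885883]
 [-0.98403069  0.02639132 -0.17603153]
 [ 0.1766786   0.02458871 -0.98396142]] [-0.10238802  0.5830382   1.03922958] dict_keys(['color', 'mtx', 'k1', 'R', 't', 'shot'])
wrist [[339.88564525   0.         282.72126035]
 [  0.         339.88564525 211.77177341]
 [  0.           0.           1.        ]] -0.08095010817390587 [[ 0.37668318 -0.92633985 -0.00206524]
 [-0.88292172 -0.35970058  0.30176933]
 [-0.28028382 -0.11184798 -0.95337873]] [-0.65076285 -0.03843946  0.39258011] dict_keys(['color', 'mtx', 'k1', 'R', 't', 'shot'])
```

View pics/side0.png

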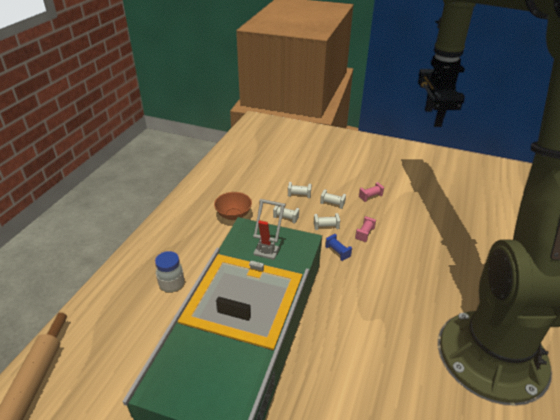

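View pics/top0.png

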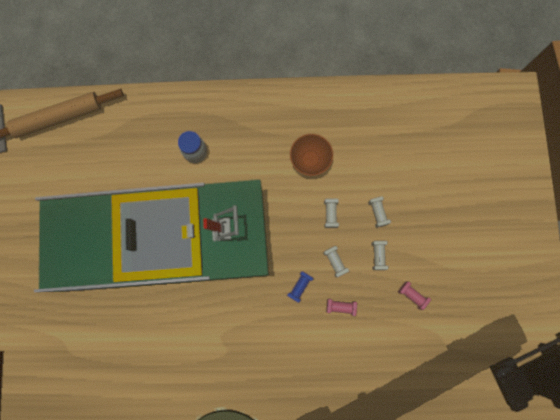

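View pics/wrist0.png

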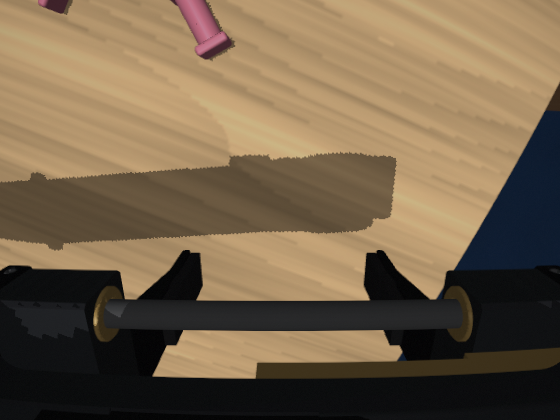

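```bash
cat > h.py <<'E'
import numpy as np, cv2
from rig import *
from scipy.spatial.transform import Rotation as Ro
def toplane(c,px,z):
    px=np.asarray(px,float).reshape(-1,1,2)
    u=cv2.undistortPoints(px,c["mtx"],np.array([c["k1"],0,0,0.])).reshape(-1,2)
    d=np.c_[u,np.ones(len(u))]@c["R"]; o=-c["R"].T@c["t"]
    s=(z-o[2])/d[:,2]; return o+d*s[:,None]
def proj(c,X):
    return cv2.projectPoints(np.asarray(X,float).reshape(-1,3),cv2.Rodrigues(c["R"])[0],c["t"],c["mtx"],np.array([c["k1"],0,0,0.]))[0].reshape(-1,2)
def snap(n,fn,crop=None,sc=1):
    c=camera(n); im=c["color"][:,:,::-1]
    if crop: x,y,w,h=crop; im=im[y:y+h,x:x+w]
    cv2.imwrite("pics/"+fn+".png",cv2.resize(im,None,fx=sc,fy=sc,interpolation=cv2.INTER_CUBIC)); return c
def delta(pos,R=None):
    """tool-frame shift to world pos"""
    o=get_obs(); Rt=Ro.from_quat(o["ee_rot"]); d=Rt.inv().apply(np.asarray(pos)-o["tcp_pos"])
    r=None if R is None else (Rt.inv()*R).as_rotvec()
    return d,r
E
python3 - <<'E'
from h import *
for n in ["top","side"]:
    c=camera(n)
    for nm in ["prop1","tumbler","guard","glaze_jar","bowl","guard_handle","keeper","loop","lever"]:
        for s in silhouettes(c,nm):
            m=s["region"]; ys,xs=np.nonzero(m)
            if len(xs)==0: continue
            z={"prop1":.017,"guard":.121,"guard_handle":.15}.get(nm,0.02)
            W=toplane(c,np.c_[xs,ys],z)[:,:2]; ce=W.mean(0)
            w,v=np.linalg.eigh(np.cov((W-ce).T)); a=np.degrees(np.arctan2(v[1,1],v[0,1]))
            r=cv2.minAreaRect(W.astype(np.float32)*1000)
            print(n,nm,round(s["conf"],2),s["box"],len(xs),c["color"][ys,xs].mean(0).astype(int),ce.round(4),round(a,1),[np.round(q,1).tolist() for q in r])
E
```

```text
top prop1 0.9 [372.0, 240.4, 17.4, 31.2] 320 [139 138 124] [ 0.4712 -0.383 ] 178.9 [[469.6, -382.4], [32.3, 68.6], 88.7]
top prop1 0.89 [366.1, 198.0, 25.1, 28.4] 355 [137 135 120] [ 0.5784 -0.3883] -166.7 [[578.3, -387.9], [74.7, 38.3], 13.0]
top prop1 0.87 [289.1, 272.2, 25.3, 28.1] 348 [ 65  72 111] [ 0.3989 -0.187 ] 147.0 [[399.1, -186.7], [32.5, 71.8], 57.4]
top prop1 0.8 [399.1, 279.9, 33.3, 27.9] 432 [137  86  89] [ 0.3704 -0.4608] 47.8 [[370.5, -461.2], [79.2, 40.0], 47.3]
top prop1 0.75 [324.6, 195.1, 17.7, 33.4] 375 [139 136 119] [ 0.5798 -0.2712] -178.3 [[580.8, -271.1], [35.3, 78.9], 89.9]
top prop1 0.71 [322.2, 248.8, 24.1, 28.8] 342 [141 140 126] [ 0.4566 -0.2755] -154.6 [[457.2, -275.1], [72.4, 35.0], 27.0]
top prop1 0.59 [324.1, 297.1, 35.1, 17.8] 363 [142  87  94] [ 0.3474 -0.282 ] 82.3 [[348.0, -282.5], [71.3, 31.6], 83.7]
top tumbler 0.92 [36.9, 178.6, 232.3, 112.3] 22155 [ 86 100  70] [0.5303 0.1795] 93.2 [[532.6, 187.9], [248.7, 588.5], 3.5]
top guard 0.7 [113.3, 188.4, 85.9, 97.4] 7664 [123 117  73] [0.5198 0.1404] 137.6 [[520.8, 140.5], [204.3, 202.8], 3.1]
top
[... 2370 characters left out ...]
4 [150 140 120] [ 0.623  -0.2841] 171.6 [[622.6, -273.8], [87.7, 70.2], 4.3]
side bowl 0.86 [214.6, 193.5, 36.6, 28.4] 801 [131  77  48] [ 0.7312 -0.2446] 111.0 [[731.7, -242.5], [107.0, 127.6], 21.3]
side guard_handle 0.57 [179.0, 253.7, 120.5, 95.6] 7514 [163 141  89] [0.5047 0.172 ] 104.4 [[507.3, 163.5], [195.5, 201.2], 3.4]
side keeper 0.77 [178.8, 251.4, 124.4, 94.6] 7393 [164 142  89] [0.5554 0.0729] 113.3 [[558.6, 64.3], [229.4, 235.2], 3.5]
side loop 0.55 [259.1, 201.0, 24.5, 32.4] 200 [145 139 123] [ 0.6171 -0.2738] 135.7 [[613.6, -238.8], [76.1, 143.4], 11.5]
side lever 0.61 [253.7, 198.6, 36.3, 48.5] 567 [126  96  83] [ 0.6019 -0.2014] 106.9 [[606.1, -211.7], [75.3, 200.5], 13.3]
```

```bash
python3 - <<'E'
from h import *
c=snap("top","top1",(20,160,270,150),2.9)
d=snap("side","side1",(120,190,220,230),2.6)
print(toplane(c,[[261.5,180.5],[267.5,276.5]],.113).round(4),toplane(c,[[39,199],[39,290]],.113).round(4))
E
```

```text
[[ 0.641  -0.102   0.113 ]
 [ 0.4207 -0.1113  0.113 ]] [[0.6123 0.4257 0.113 ]
 [0.3997 0.4115 0.113 ]]
```

View pics/top1.png

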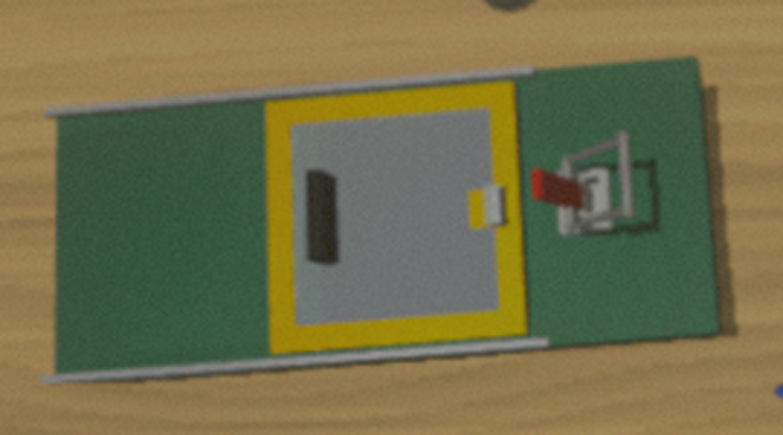

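View pics/side1.png

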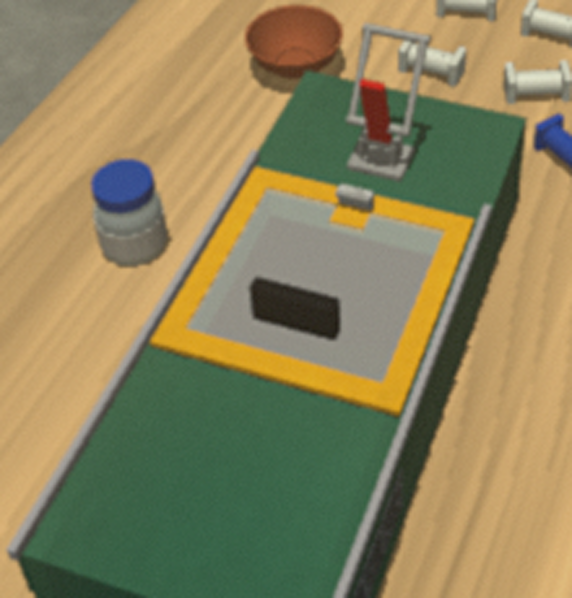

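```bash
python3 - <<'E'
from h import *
from scipy.optimize import least_squares
ct=camera("top"); cs=camera("side")
T=lambda x,y:(20+x/2.9,160+y/2.9); S=lambda x,y:(120+x/2.6,190+y/2.6)
# (cam, px, local xyz, guardmoves)
P=[(ct,T(696,58),(.11,-.235,.113),0),(ct,T(719,333),(-.11,-.235,.113),0),
(ct,T(57,118),(.1035,.29,.113),0),(ct,T(56,373),(-.1035,.29,.113),0),
(ct,T(264,100),(.1,.1,.121),1),(ct,T(270,355),(-.1,.1,.121),1),(ct,T(513,82),(.1,-.1,.121),1),(ct,T(527,334),(-.1,-.1,.121),1),
(cs,S(308,72),(.11,-.235,.113),0),(cs,S(525,120),(-.11,-.235,.113),0),
(cs,S(152,344),(.1,.1,.121),1),(cs,S(400,412),(-.1,.1,.121),1),(cs,S(258,169),(.1,-.1,.121),1),(cs,S(474,219),(-.1,-.1,.121),1)]
def W(p,l,g):
    a=p[2];R=np.array([[np.cos(a),-np.sin(a)],[np.sin(a),np.cos(a)]]); 
    xy=p[:2]+R@np.array([l[0],l[1]+g*p[3]]); return [*xy,l[2]]
f=lambda p:np.concatenate([proj(c,W(p,l,g))[0]-px for c,px,l,g in P])
r=least_squares(f,[.52,.13,.055,.01],loss="soft_l1"); print(r.x.round(4)); print(f(r.x).reshape(-1,2).round(1))
p=r.x
print("handle",W(p,(0,.05,.159),1),"keeper",W(p,(0,-.078,.125),1),"pivot",W(p,(0,-.138,.137),0),np.degrees(p[2]))
E
```

```text
[0.5197 0.1289 0.0543 0.0122]
[[ 0.5 -0. ]
 [-0.3  0.8]
 [-0.2  0.4]
 [-0.8  1. ]
 [ 0.5  1.1]
 [-0.2  0.2]
 [ 0.   0.3]
 [-0.5  0.9]
 [-1.  -1. ]
 [ 0.3 -1.3]
 [-1.3 -1.1]
 [-0.5 -0. ]
 [-1.6 -1.1]
 [-0.3 -0.2]]
handle [np.float64(0.5163542499250112), np.float64(0.19104271030147194), 0.159] keeper [np.float64(0.5233061745724827), np.float64(0.06323163588420605), 0.125] pivot [np.float64(0.5272273530046061), np.float64(-0.008859195620097987), 0.137] 3.1133752070381813
```

```bash
cat >> h.py <<'E'
P=np.array([.5197,.1289]); YAW=.0543
def tw(x,y,z): c,s=np.cos(YAW),np.sin(YAW); return np.array([P[0]+c*x-s*y,P[1]+s*x+c*y,z])
def w2t(X): c,s=np.cos(YAW),np.sin(YAW); d=np.asarray(X)[:2]-P; return np.array([c*d[0]+s*d[1],-s*d[0]+c*d[1],X[2]])
def down(jaw):  # tool x down, tool y at world angle jaw (rad)
    x=np.array([0,0,-1.]); y=np.array([np.cos(jaw),np.sin(jaw),0]); return Ro.from_matrix(np.c_[x,y,np.cross(x,y)])
def plan(pos,jaw=None):
    o=get_obs(); R=Ro.from_quat(o["ee_rot"]); jc=np.arctan2(*R.as_matrix()[[1,0],1])
    if jaw is None: d,r=delta(pos)
    else:
        jaw=jc+(jaw-jc+np.pi/2)%np.pi-np.pi/2; d,r=delta(pos,down(jaw))
    print("tcp",o["tcp_pos"].round(4),"jawdeg",round(np.degrees(jc),1),"w",round(o["width"],4),"F",o["force"].round(1),"t",o["time_s"],"q7",o["joint_positions"][6].round(2))
    print("shift",d.round(4),"turn",None if r is None else r.round(4))
E
python3 - <<'E'
from h import *
print(Ro.from_quat(get_obs()["ee_rot"]).as_matrix().round(3))
plan(tw(0,.062,.30),np.pi/2+YAW)
E
```

```text
[[-0.     0.376 -0.926]
 [-0.    -0.926 -0.376]
 [-1.     0.     0.   ]]
tcp [ 0.2446 -0.6023  0.2416] jawdeg -67.9 w 0.0876 F [-1.   0.6  0.8] t 1.35 q7 -0.06
shift [-0.0585 -0.6325 -0.5502] turn [ 3.315e-01  0.000e+00 -1.000e-04]
```

```bash
python3 -m crank '[-0.088,-0.184,-0.35,0.15,0,0,0.087, -0.088,-0.184,-0.35,0.33,0,0,0.087, -0.088,-0.184,-0.35,0.33,0,0,0.087, -0.088,-0.184,-0.35,0.33,0,0,0.087, -0.088,-0.184,-0.35,0.33,0,0,0.087, -0.088,-0.184,-0.35,0.33,0,0,0.087, -0.088,-0.184,-0.35,0.33,0,0,0.087, -0.088,-0.184,-0.35,0.33,0,0,0.087]'; python3 - <<'E'
from h import *
c=snap("wrist","w1")
for s in silhouettes(c,"prop1"):
    ys,xs=np.nonzero(s["region"]); W=toplane(c,np.c_[xs,ys],.017)[:,:2]; ce=W.mean(0)
    w,v=np.linalg.eigh(np.cov((W-ce).T)); r=cv2.minAreaRect(W.astype(np.float32)*1000)
    print(round(s["conf"],2),s["box"],ce.round(4),np.degrees(np.arctan2(v[1,1],v[0,1])).round(1),c["color"][ys,xs].mean(0).astype(int),np.round(r[1],0),round(r[2],1))
plan(tw(0,.062,.30),np.pi/2+YAW)
E
```

```text
time_s: 2.35
tcp_pos: [0.5018, -0.297, 0.3303]
ee_rot: [0.707, 0.022, -0.706, 0.022]
force: [-1.3, -0.3, 0.6]
width: 0.0865
0.96 [174.4, 210.7, 48.5, 43.2] [ 0.401  -0.1903] 142.9 [ 34  60 123] [33. 82.] 56.4
0.88 [242.0, 253.0, 51.9, 37.3] [ 0.3446 -0.287 ] 81.6 [106  62  71] [73. 49.] 82.2
0.87 [363.6, 242.8, 51.1, 36.2] [ 0.3787 -0.4639] 55.7 [111  68  75] [88. 33.] 49.4
0.6 [337.8, 89.7, 35.9, 56.6] [ 0.575  -0.3924] -167.1 [177 178 166] [73. 39.] 13.4
0.59 [328.3, 168.9, 35.4, 58.3] [ 0.4669 -0.386 ] 178.3 [118 118 108] [40. 79.] 89.1
0.56 [243.9, 175.9, 40.3, 55.2] [ 0.4549 -0.2776] -155.9 [138 138 127] [78. 38.] 24.5
tcp [ 0.499  -0.3009  0.3293] jawdeg -86.8 w 0.087 F [ 0.8 -0.7  0.4] t 2.45 q7 -1.05
shift [ 0.0289 -0.49   -0.0445] turn [ 0.0009  0.0009 -0.0007]
```

View pics/w1.png

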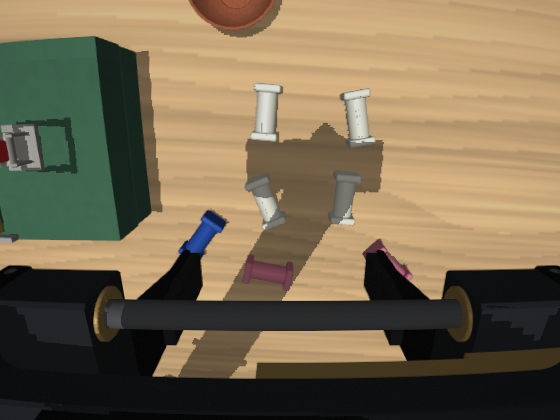

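```bash
python3 -m crank '[0,-0.49,-0.045,0,0,0,0.087, 0,-0.49,-0.045,0,0,0,0.087, 0,-0.49,-0.045,0,0,0,0.087, 0,-0.49,-0.045,0,0,0,0.087, 0,-0.49,-0.045,0,0,0,0.087, 0,-0.49,-0.045,0,0,0,0.087, 0,-0.49,-0.045,0,0,0,0.06, 0,-0.49,-0.045,0,0,0,0.06, 0,-0.49,-0.045,0,0,0,0.06, 0,-0.49,-0.045,0,0,0,0.06]'; python3 - <<'E'
from h import *
c=snap("wrist","w2")
plan(tw(0,.062,.146),np.pi/2+YAW)
E
```

```text
time_s: 3.7
tcp_pos: [0.5178, 0.1893, 0.329]
ee_rot: [-0.707, -0.018, 0.707, -0.019]
force: [-0.2, -0.9, -0.3]
width: 0.0618
tcp [0.518  0.1887 0.329 ] jawdeg -87.0 w 0.0609 F [ 0.4 -0.7  0.1] t 3.75 q7 -1.98
shift [ 0.183  -0.0024  0.0014] turn [-0.0027  0.0006 -0.0016]
```

View pics/w2.png

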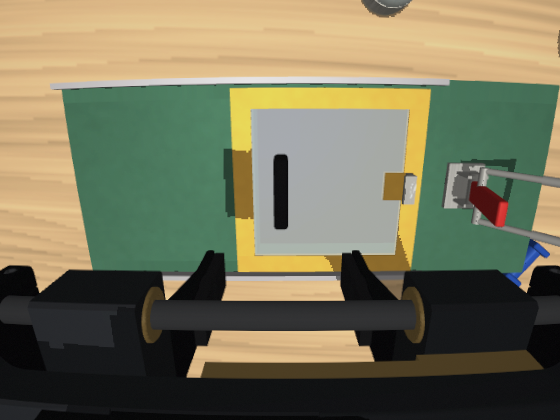

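```bash
python3 -m crank '[0.06,-0.0024,0,0,0,0,0.06, 0.12,-0.0024,0,0,0,0,0.06, 0.17,-0.0024,0,0,0,0,0.06, 0.183,-0.0024,0,0,0,0,0.06, 0.183,-0.0024,0,0,0,0,0.06, 0.183,-0.0024,0,0,0,0,0, 0.183,-0.0024,0,0,0,0,0, 0.183,-0.0024,0,0,0,0,0, 0.183,-0.0024,0,0,0,0,0,0.183,-0.0024,0,0,0,0,0]' 25; python3 - <<'E'
from h import *
plan(tw(0,.05+.181,.146),np.pi/2+YAW)
E
```

```text
time_s: 5.0
tcp_pos: [0.5171, 0.1939, 0.1466]
ee_rot: [0.707, 0.02, -0.707, 0.02]
force: [-0.5, -1.6, 0.7]
width: 0.0181
tcp [0.5171 0.1939 0.1466] jawdeg -86.8 w 0.0181 F [-0.5 -1.6  0.7] t 5.0 q7 -2.06
shift [ 0.0005 -0.1659  0.0007] turn [ 0.0016 -0.0001 -0.0005]
```

```bash
python3 -m crank '[0,0,0,0,0,0,0, 0,-0.03,0,0,0,0,0, 0,-0.06,0,0,0,0,0, 0,-0.09,0,0,0,0,0, 0,-0.12,0,0,0,0,0, 0,-0.14,0,0,0,0,0, 0,-0.155,0,0,0,0,0, 0,-0.163,0,0,0,0,0, 0,-0.166,0,0,0,0,0,0,-0.166,0,0,0,0,0]' 25; python3 - <<'E'
from h import *
plan(tw(0,.05+.181,.146),np.pi/2+YAW)
c=snap("top","t3")
E
```

```text
time_s: 6.25
tcp_pos: [0.5078, 0.3589, 0.1466]
ee_rot: [-0.707, -0.019, 0.707, -0.02]
force: [-1.9, -2.4, 4.5]
width: 0.0141
tcp [0.5078 0.3589 0.1466] jawdeg -86.8 w 0.0141 F [-1.9 -2.4  4.5] t 6.25 q7 -2.39
shift [ 0.0006 -0.0006  0.0006] turn [ 0.0007  0.0006 -0.0012]
```

View pics/t3.png

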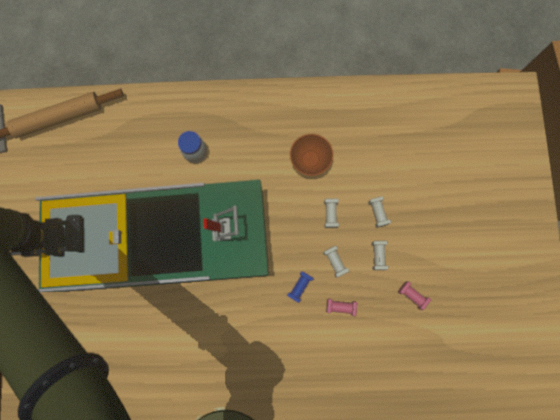

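```bash
python3 -m crank '[0,0,0,0,0,0,0.06, 0,0,0,0,0,0,0.06, -0.05,0,0,0,0,0,0.06, -0.11,0,0,0,0,0,0.06, -0.17,0,0,0,0,0,0.06, -0.185,0.05,0,0,0,0,0.06, -0.185,0.11,0,0,0,0,0.06, -0.185,0.17,0,0,0,0,0.06, -0.185,0.23,0,0,0,0,0.06, -0.185,0.28,0,0,0,0,0.06]' 25; python3 - <<'E'
from h import *
plan([.577,-.270,.30],np.pi/2+np.radians(1))
E
```

```text
time_s: 7.55
tcp_pos: [0.5235, 0.0777, 0.3315]
ee_rot: [0.707, 0.019, -0.706, 0.019]
force: [0.2, 0.9, -0.1]
width: 0.0597
tcp [0.5235 0.0777 0.3315] jawdeg -86.9 w 0.0597 F [ 0.2  0.9 -0.1] t 7.55 q7 -1.74
shift [ 0.0317  0.3501 -0.0346] turn [ 0.0366 -0.001  -0.0004]
```

```bash
python3 -m crank '[0,0.06,0,0.036,0,0,0.06, 0,0.12,0,0.036,0,0,0.06, 0,0.18,-0.01,0.036,0,0,0.06, 0.0,0.24,-0.02,0.036,0,0,0.06, 0.02,0.30,-0.035,0.036,0,0,0.06, 0.03,0.35,-0.035,0.036,0,0,0.06, 0.03,0.35,-0.035,0.036,0,0,0.06, 0.03,0.35,-0.035,0.036,0,0,0.06]' 25; python3 - <<'E'
from h import *
plan([.577,-.270,.024],np.pi/2+np.radians(1))
c=snap("wrist","w4")
for s in silhouettes(c,"prop1"):
    ys,xs=np.nonzero(s["region"]); W=toplane(c,np.c_[xs,ys],.017)[:,:2]; ce=W.mean(0)
    w,v=np.linalg.eigh(np.cov((W-ce).T)); r=cv2.minAreaRect(W.astype(np.float32)*1000)
    print(round(s["conf"],2),s["box"],ce.round(4),np.degrees(np.arctan2(v[1,1],v[0,1])).round(1),c["color"][ys,xs].mean(0).astype(int),np.round(r[1],0),round(r[2],1))
E
```

```text
time_s: 8.55
tcp_pos: [0.5782, -0.2664, 0.3012]
ee_rot: [0.707, 0.008, -0.707, 0.007]
force: [0.0, 0.5, 0.1]
width: 0.0601
tcp [ 0.5782 -0.2664  0.3012] jawdeg -88.8 w 0.0601 F [0.  0.5 0.1] t 8.55 q7 -1.23
shift [0.2772 0.004  0.0014] turn [ 0.0029 -0.0002  0.0013]
0.94 [271.3, 146.5, 30.9, 56.6] [ 0.5749 -0.2717] 178.7 [121 120 111] [34. 76.] 88.4
0.87 [263.2, 231.8, 44.1, 61.5] [ 0.4546 -0.2773] -155.8 [120 119 110] [83. 38.] 25.2
0.83 [267.3, 327.9, 49.9, 17.2] [ 0.3303 -0.2909] 85.1 [155  93 105] [74. 26.] 88.8
0.72 [222.6, 270.6, 24.5, 28.2] [ 0.4133 -0.2034] 166.2 [ 36  60 116] [30. 50.] 81.9
0.68 [0.0, 118.4, 172.5, 175.6] [0.5349 0.005 ] 115.8 [60 88 70] [245. 269.] 3.2
0.66 [361.8, 147.1, 37.6, 59.1] [ 0.5751 -0.3929] -166.6 [129 129 120] [77. 40.] 13.1
```

View pics/w4.png

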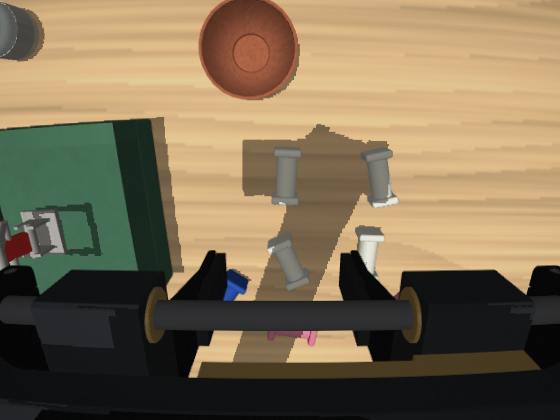

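```bash
python3 -m crank '[0.06,0.005,0.002,0,0,0,0.06, 0.12,0.005,0.002,0,0,0,0.06, 0.18,0.005,0.002,0,0,0,0.055, 0.24,0.005,0.002,0,0,0,0.055, 0.27,0.005,0.002,0,0,0,0.055, 0.277,0.005,0.002,0,0,0,0.055, 0.277,0.005,0.002,0,0,0,0, 0.277,0.005,0.002,0,0,0,0, 0.277,0.005,0.002,0,0,0,0, 0.277,0.005,0.002,0,0,0,0]' 25;  python3 -m crank '[0,0,0,0,0,0,0, 0,0,0,0,0,0,0, -0.04,0,0,0,0,0,0, -0.1,0,0,0,0,0,0, -0.16,0,0,0,0,0,0, -0.22,0,0,0,0,0,0, -0.28,0,0,0,0,0,0]' 25; python3 - <<'E'
from h import *
plan(tw(.042,-.04,.26),YAW)
c=snap("wrist","w5")
E
```

```text
time_s: 9.9
tcp_pos: [0.5768, -0.2721, 0.0258]
ee_rot: [0.708, 0.007, -0.706, 0.007]
force: [0.1, 2.0, 4.3]
width: 0.0251
time_s: 10.78
tcp_pos: [0.5754, -0.2725, 0.3061]
ee_rot: [-0.707, -0.007, 0.707, -0.007]
force: [1.5, -1.2, -1.2]
width: 0.0252
tcp [ 0.5754 -0.2725  0.3061] jawdeg -88.9 w 0.0252 F [ 1.5 -1.2 -1.2] t 10.775 q7 -1.22
shift [ 0.046  -0.3639  0.0044] turn [ 1.536e+00  1.000e-04 -8.000e-04]
```

View pics/w5.png

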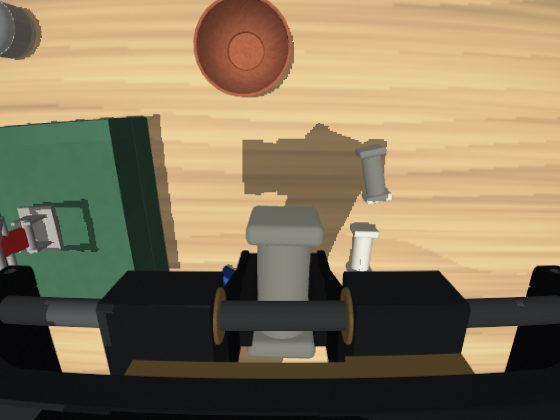

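```bash
python3 -m crank '[-0.025,0,0,-0.18,0,0,0, -0.025,-0.04,0,-0.36,0,0,0, -0.025,-0.08,0,-0.54,0,0,0, -0.025,-0.12,0,-0.72,0,0,0, -0.025,-0.17,0.004,-0.9,0,0,0, -0.025,-0.22,0.004,-1.08,0,0,0, -0.025,-0.27,0.004,-1.26,0,0,0, -0.025,-0.32,0.004,-1.44,0,0,0, -0.025,-0.364,0.004,-1.606,0,0,0, -0.025,-0.364,0.004,-1.606,0,0,0]' 25; python3 - <<'E'
from h import *
plan(tw(.042,-.04,.087),YAW)
c=snap("wrist","w6")
E
```

```text
time_s: 12.08
tcp_pos: [0.5636, 0.0967, 0.3293]
ee_rot: [0.484, 0.516, -0.483, 0.515]
force: [0.2, -0.6, -0.6]
width: 0.0253
tcp [0.5636 0.0967 0.3293] jawdeg 3.7 w 0.0253 F [ 0.2 -0.6 -0.6] t 12.075 q7 -0.25
shift [ 2.423e-01 -1.000e-04  5.900e-03] turn [ 0.0094 -0.0018  0.0003]
```

View pics/w6.png

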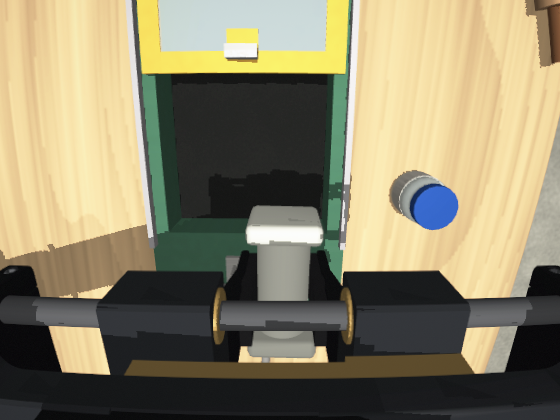

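```bash
python3 - <<'E'
from h import *
c=camera("wrist"); o=get_obs()
print(-c["R"].T@c["t"]-o["tcp_pos"])
E
```

```text
[-0.00541816  0.08317073  0.14405573]
```

```bash
python3 -m crank '[0.06,0,0.006,0,0,0,0, 0.12,0,0.006,0,0,0,0, 0.17,0,0.006,0,0,0,0, 0.21,0,0.006,0,0,0,0, 0.232,0,0.006,0,0,0,0, 0.241,0,0.006,0,0,0,0, 0.241,0,0.006,0,0,0,0, 0.241,0,0.006,0,0,0,0]' 25; python3 - <<'E'
from h import *
plan(tw(.042,-.04,.087),YAW)
E
```

```text
time_s: 13.18
tcp_pos: [0.5661, 0.0853, 0.0897]
ee_rot: [0.487, 0.513, -0.486, 0.514]
force: [0.5, -0.1, -0.3]
width: 0.0254
tcp [0.5661 0.0853 0.0897] jawdeg 3.1 w 0.0254 F [ 0.5 -0.1 -0.3] t 13.175 q7 -0.34
shift [ 0.0027 -0.002  -0.0061] turn [-0.0002  0.0003 -0.0021]
```

```bash
python3 -m crank '[0.003,0,-0.005,0,0,0,0, 0.003,0,-0.005,0,0,0,0, 0.003,0,-0.005,0,0,0,0.045, 0.003,0,-0.005,0,0,0,0.045, 0.003,0,-0.005,0,0,0,0.045, -0.03,0,-0.005,0,0,0,0.045, -0.09,0,-0.005,0,0,0,0.045, -0.15,0,-0.005,0,0,0,0.045, -0.21,0,-0.005,0,0,0,0.055, -0.245,0,-0.005,0,0,0,0.055]' 25; python3 - <<'E'
from h import *
c=snap("wrist","w7")
plan([.576,-.391,.33],np.pi/2+np.radians(13.2))
E
```

```text
time_s: 14.42
tcp_pos: [0.5655, 0.091, 0.3373]
ee_rot: [0.487, 0.512, -0.485, 0.515]
force: [-0.1, -0.0, -0.4]
width: 0.0535
tcp [0.5669 0.0913 0.3411] jawdeg 3.1 w 0.0542 F [1.4 0.  2.6] t 14.475 q7 -0.25
shift [ 0.011  -0.0174  0.4821] turn [ 1.3952 -0.0068 -0.0083]
```

View pics/w7.png

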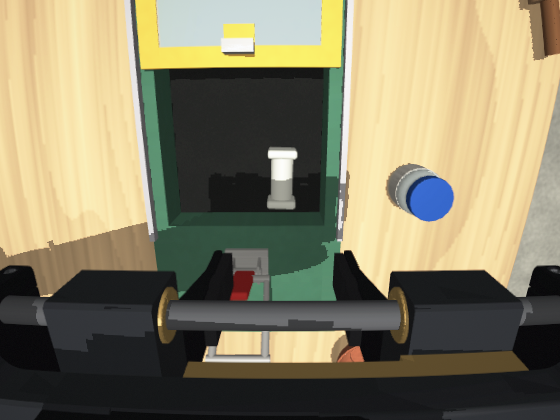

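```bash
python3 -m crank '[0,0,0.05,0.17,0,0,0.055, 0,0,0.11,0.35,0,0,0.055, 0,-0.005,0.17,0.53,0,0,0.055, 0,-0.01,0.23,0.71,0,0,0.055, 0,-0.017,0.29,0.89,0,0,0.055, 0,-0.017,0.35,1.07,0,0,0.055, 0.01,-0.017,0.41,1.25,0,0,0.055, 0.03,-0.017,0.46,1.395,0,0,0.055, 0.04,-0.017,0.482,1.395,0,0,0.055, 0.04,-0.017,0.482,1.395,0,0,0.055]' 25; python3 - <<'E'
from h import *
c=snap("wrist","w8")
for s in silhouettes(c,"prop1"):
    ys,xs=np.nonzero(s["region"]); W=toplane(c,np.c_[xs,ys],.017)[:,:2]; ce=W.mean(0)
    w,v=np.linalg.eigh(np.cov((W-ce).T)); r=cv2.minAreaRect(W.astype(np.float32)*1000)
    print(round(s["conf"],2),s["box"],ce.round(4),np.degrees(np.arctan2(v[1,1],v[0,1])).round(1),c["color"][ys,xs].mean(0).astype(int),np.round(r[1],0),round(r[2],1))
plan([.576,-.391,.026],np.pi/2+np.radians(13.2))
E
```

```text
time_s: 15.72
tcp_pos: [0.5735, -0.3925, 0.2916]
ee_rot: [-0.702, -0.082, 0.703, -0.08]
force: [0.2, 1.1, -0.0]
width: 0.055
0.96 [89.1, 239.2, 49.3, 29.4] [ 0.4093 -0.1952] 138.7 [ 29  50 101] [36. 73.] 56.1
0.95 [238.6, 219.0, 41.8, 61.5] [ 0.4659 -0.3855] 179.0 [103 102  94] [36. 84.] 88.4
0.83 [266.2, 143.3, 28.1, 58.0] [ 0.5742 -0.3916] -166.2 [112 112 104] [74. 34.] 13.6
0.79 [280.9, 298.7, 40.5, 48.5] [ 0.3514 -0.48  ] -144.4 [154  88 104] [91. 33.] 30.0
0.76 [153.4, 210.0, 47.3, 63.6] [ 0.4545 -0.2774] -157.8 [159 157 143] [83. 47.] 24.6
tcp [ 0.5754 -0.3892  0.2942] jawdeg -76.6 w 0.0549 F [0.1 0.3 1.1] t 15.825 q7 -0.86
shift [0.2682 0.0022 0.0003] turn [ 0.004  -0.0015  0.0011]
```

View pics/w8.png

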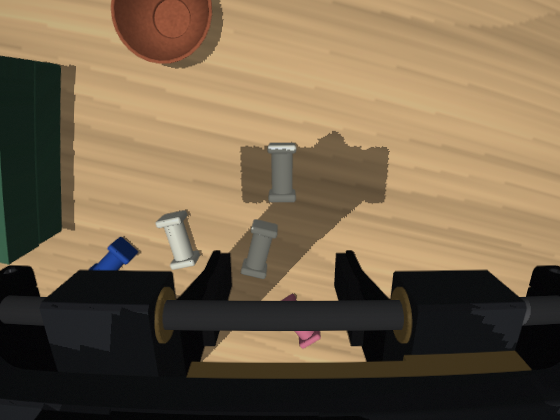

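```bash
python3 -m crank '[0.06,0.0025,0,0,0,0,0.055, 0.12,0.0025,0,0,0,0,0.055, 0.18,0.0025,0,0,0,0,0.055, 0.235,0.0025,0,0,0,0,0.055, 0.262,0.0025,0,0,0,0,0.055, 0.268,0.0025,0,0,0,0,0.055, 0.268,0.0025,0,0,0,0,0, 0.268,0.0025,0,0,0,0,0, 0.268,0.0025,0,0,0,0,0, 0.268,0.0025,0,0,0,0,0]' 25;  python3 -m crank '[0,0,0,0,0,0,0, -0.04,0,0,0,0,0,0, -0.1,0,0,0,0,0,0, -0.16,0,0,0,0,0,0, -0.22,0,0,0,0,0,0, -0.28,0,0,0,0,0,0, -0.305,0,0,0,0,0,0, -0.305,0,0,0,0,0,0]' 25; python3 - <<'E'
from h import *
plan(tw(-.042,-.04,.33),YAW)
c=snap("wrist","w9")
E
```

```text
time_s: 17.08
tcp_pos: [0.5756, -0.3937, 0.0268]
ee_rot: [0.703, 0.081, -0.702, 0.082]
force: [-0.8, 3.2, 4.2]
width: 0.0248
time_s: 18.08
tcp_pos: [0.5756, -0.3948, 0.3329]
ee_rot: [0.704, 0.08, -0.701, 0.082]
force: [0.7, -0.2, -2.1]
width: 0.0254
tcp [ 0.5756 -0.3948  0.3329] jawdeg -76.8 w 0.0254 F [ 0.7 -0.2 -2.1] t 18.075 q7 -0.86
shift [ 0.0011 -0.4906 -0.0168] turn [-1.3948e+00  2.0000e-04 -5.2000e-03]
```

View pics/w9.png

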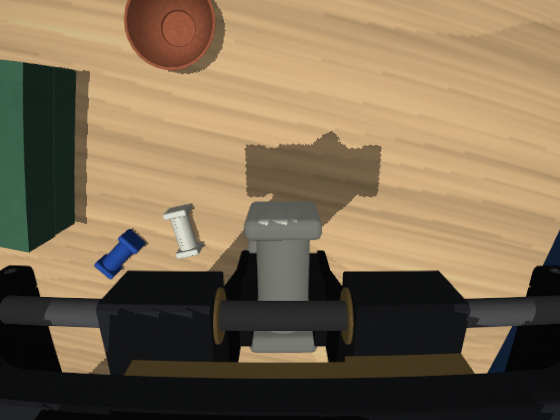

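```bash
python3 -m crank '[0,-0.06,0,-0.17,0,0,0, 0,-0.12,0,-0.34,0,0,0, 0,-0.18,0,-0.51,0,0,0, 0,-0.24,-0.01,-0.68,0,0,0, 0,-0.3,-0.017,-0.85,0,0,0, 0,-0.36,-0.017,-1.02,0,0,0, 0,-0.42,-0.017,-1.19,0,0,0, 0,-0.475,-0.017,-1.36,0,0,0, 0,-0.491,-0.017,-1.395,0,0,0, 0,-0.491,-0.017,-1.395,0,0,0]' 25; python3 - <<'E'
from h import *
plan(tw(-.042,-.04,.0885),YAW)
E
```

```text
time_s: 19.38
tcp_pos: [0.4783, 0.088, 0.3289]
ee_rot: [0.485, 0.514, -0.487, 0.513]
force: [-0.0, -0.4, -1.1]
width: 0.0246
tcp [0.4783 0.088  0.3289] jawdeg 3.2 w 0.0246 F [-0.  -0.4 -1.1] t 19.375 q7 -0.15
shift [0.2404 0.0021 0.0013] turn [0.0017 0.0007 0.0024]
```

```bash
python3 -m crank '[0.06,0.002,0,0,0,0,0, 0.12,0.002,0,0,0,0,0, 0.17,0.002,0,0,0,0,0, 0.21,0.002,0,0,0,0,0, 0.232,0.002,0,0,0,0,0, 0.241,0.002,0,0,0,0,0, 0.241,0.002,0,0,0,0,0, 0.241,0.002,0,0,0,0,0]' 25; python3 - <<'E'
from h import *
plan(tw(-.042,-.04,.087),YAW)
E
```

```text
time_s: 20.38
tcp_pos: [0.482, 0.0875, 0.0903]
ee_rot: [0.487, 0.513, -0.486, 0.514]
force: [0.6, 0.1, -0.9]
width: 0.0256
tcp [0.482  0.0875 0.0903] jawdeg 3.1 w 0.0256 F [ 0.6  0.1 -0.9] t 20.375 q7 -0.3
shift [ 0.0033 -0.0021  0.0007] turn [-0.0003  0.0002 -0.0015]
```

```bash
python3 -m crank '[0.002,0,0,0,0,0,0, 0.003,0,0,0,0,0,0, 0.003,0,0,0,0,0,0.045, 0.003,0,0,0,0,0,0.045, 0.003,0,0,0,0,0,0.045, -0.03,0,0,0,0,0,0.045, -0.09,0,0,0,0,0,0.045, -0.15,0,0,0,0,0,0.045, -0.21,0,0,0,0,0,0.055, -0.245,0,0,0,0,0,0.055]' 25; python3 - <<'E'
from h import *
c=snap("wrist","w10")
plan([.468,-.3845,.30],np.pi/2+np.radians(-1.2))
c=snap("top","t10")
for s in silhouettes(c,"prop1"):
    ys,xs=np.nonzero(s["region"]); W=toplane(c,np.c_[xs,ys],.017)[:,:2]; ce=W.mean(0)
    w,v=np.linalg.eigh(np.cov((W-ce).T)); r=cv2.minAreaRect(W.astype(np.float32)*1000)
    print(round(s["conf"],2),s["box"],ce.round(4),np.degrees(np.arctan2(v[1,1],v[0,1])).round(1),c["color"][ys,xs].mean(0).astype(int),np.round(r[1],0),round(r[2],1))
E
```

```text
time_s: 21.62
tcp_pos: [0.4819, 0.0883, 0.338]
ee_rot: [0.487, 0.512, -0.485, 0.515]
force: [0.4, -0.1, -1.0]
width: 0.0533
tcp [0.4834 0.0886 0.3416] jawdeg 3.2 w 0.0537 F [ 0.9 -0.1  2.6] t 21.675 q7 -0.15
shift [ 0.0417 -0.0418  0.4715] turn [-1.4948  0.0079 -0.007 ]
0.83 [164.0, 210.2, 34.3, 16.4] [0.576  0.1059] 91.3 [109 111 101] [41. 84.] 0.7
0.82 [370.1, 241.6, 17.1, 28.9] [ 0.4692 -0.3823] -178.8 [158 155 137] [37. 69.] 89.1
0.76 [289.0, 270.9, 24.8, 31.0] [ 0.3981 -0.1859] 147.9 [ 78  85 127] [33. 74.] 58.2
0.71 [163.3, 245.6, 36.2, 14.1] [0.4879 0.1027] 91.5 [115 118 108] [36. 81.] 2.8
0.66 [399.9, 279.4, 33.8, 30.8] [ 0.368  -0.4609] 51.0 [160  98 104] [75. 38.] 47.8
0.65 [323.8, 247.9, 19.0, 28.9] [ 0.457  -0.2749] -155.4 [163 162 146] [68. 30.] 25.2
0.57 [323.8, 298.6, 37.0, 17.1] [ 0.3471 -0.2855] 82.4 [164 101 108] [75. 34.] 84.1
```

View pics/w10.png

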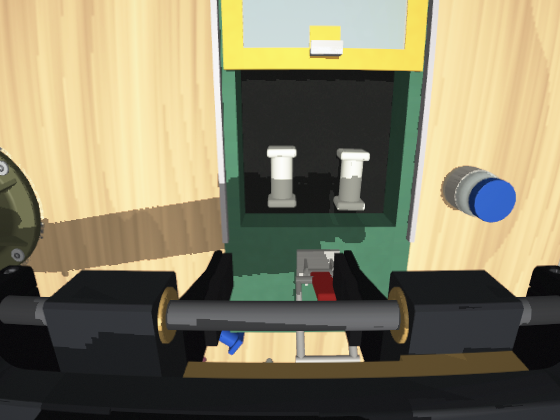

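View pics/t10.png

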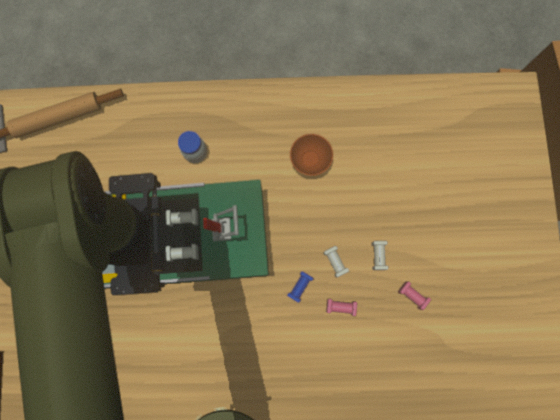

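```bash
python3 -m crank '[0,0,0.05,0.18,0,0,0.055, 0,0,0.11,0.36,0,0,0.055, 0,-0.005,0.17,0.54,0,0,0.055, 0,-0.01,0.23,0.72,0,0,0.055, 0,-0.02,0.29,0.9,0,0,0.055, 0,-0.03,0.35,1.08,0,0,0.055, 0.01,-0.042,0.41,1.26,0,0,0.055, 0.03,-0.042,0.455,1.44,0,0,0.055, 0.042,-0.042,0.472,1.62,0,0,0.055, 0.042,-0.042,0.472,1.647,0,0,0.055]' 25; python3 - <<'E'
from h import *
c=snap("wrist","w11")
for s in silhouettes(c,"prop1"):
    ys,xs=np.nonzero(s["region"]); W=toplane(c,np.c_[xs,ys],.017)[:,:2]; ce=W.mean(0)
    w,v=np.linalg.eigh(np.cov((W-ce).T)); r=cv2.minAreaRect(W.astype(np.float32)*1000)
    print(round(s["conf"],2),s["box"],ce.round(4),np.degrees(np.arctan2(v[1,1],v[0,1])).round(1),c["color"][ys,xs].mean(0).astype(int),np.round(r[1],0),round(r[2],1))
plan([.468,-.3845,.026],np.pi/2+np.radians(-1.2))
E
```

```text
time_s: 23.02
tcp_pos: [0.4635, -0.3863, 0.2891]
ee_rot: [-0.705, 0.007, 0.709, 0.009]
force: [-0.3, 0.8, -0.1]
width: 0.0553
0.91 [106.7, 196.8, 52.6, 60.9] [ 0.3963 -0.1878] 146.0 [ 33  58 116] [40. 87.] 56.4
0.9 [165.0, 152.5, 56.2, 62.4] [ 0.4548 -0.2776] -154.3 [178 177 164] [73. 44.] 25.4
0.85 [313.8, 218.0, 58.2, 45.7] [ 0.3726 -0.4615] 55.5 [146  83  98] [82. 39.] 49.3
0.77 [183.2, 240.6, 55.3, 36.5] [ 0.3473 -0.2748] 89.6 [153  89 105] [74. 48.] 81.8
0.69 [266.9, 141.1, 30.0, 63.0] [ 0.4663 -0.3855] 178.3 [111 110 102] [35. 73.] 88.7
tcp [ 0.4655 -0.3842  0.2919] jawdeg -91.0 w 0.0548 F [-0.4  0.   0.6] t 23.125 q7 -1.0
shift [ 0.2659  0.0007 -0.0028] turn [0.0035 0.0009 0.0017]
```

View pics/w11.png

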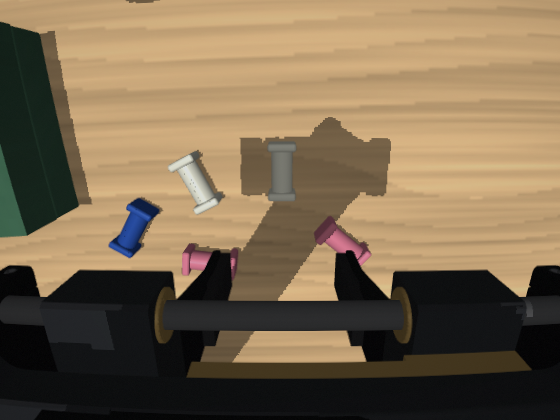

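```bash
python3 -m crank '[0.06,0.001,-0.002,0,0,0,0.055, 0.12,0.001,-0.002,0,0,0,0.055, 0.18,0.001,-0.002,0,0,0,0.055, 0.235,0.001,-0.002,0,0,0,0.055, 0.26,0.001,-0.002,0,0,0,0.055, 0.266,0.001,-0.002,0,0,0,0.055, 0.266,0.001,-0.002,0,0,0,0, 0.266,0.001,-0.002,0,0,0,0, 0.266,0.001,-0.002,0,0,0,0, 0.266,0.001,-0.002,0,0,0,0]' 25;  python3 -m crank '[0,0,0,0,0,0,0, -0.04,0,0,0,0,0,0, -0.1,0,0,0,0,0,0, -0.16,0,0,0,0,0,0, -0.22,0,0,0,0,0,0, -0.28,0,0,0,0,0,0, -0.305,0,0,0,0,0,0, -0.305,0,0,0,0,0,0]' 25; python3 - <<'E'
from h import *
plan(tw(-.042,.042,.33),YAW)
c=snap("wrist","w12")
E
```

```text
time_s: 24.38
tcp_pos: [0.4678, -0.3866, 0.0276]
ee_rot: [0.707, -0.008, -0.707, -0.007]
force: [-0.3, 1.7, 4.0]
width: 0.0252
time_s: 25.38
tcp_pos: [0.4678, -0.3874, 0.3336]
ee_rot: [0.708, -0.009, -0.706, -0.006]
force: [-0.4, 0.7, -1.4]
width: 0.0254
tcp [ 0.4678 -0.3874  0.3336] jawdeg -91.2 w 0.0254 F [-0.4  0.7 -1.4] t 25.375 q7 -1.0
shift [ 0.0018 -0.556   0.0042] turn [ 1.4951e+00 -4.8000e-03 -1.0000e-04]
```

View pics/w12.png

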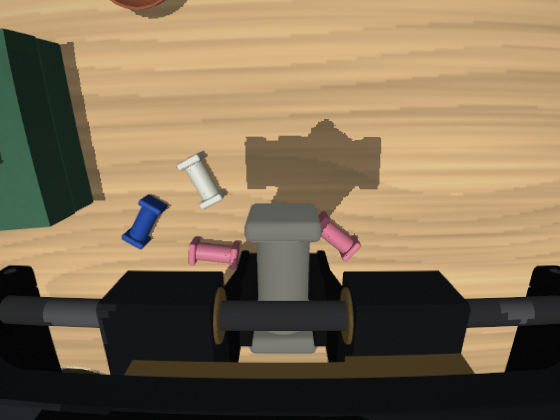

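Held. Turn −1.647 on the way back.

```bash
python3 -m crank '[0,-0.06,0,-0.18,0,0,0, 0,-0.12,0,-0.36,0,0,0, 0,-0.18,0,-0.54,0,0,0, 0,-0.24,0.004,-0.72,0,0,0, 0,-0.3,0.004,-0.9,0,0,0, 0,-0.36,0.004,-1.08,0,0,0, 0,-0.42,0.004,-1.26,0,0,0, 0,-0.48,0.004,-1.44,0,0,0, 0,-0.54,0.004,-1.62,0,0,0, 0,-0.556,0.004,-1.647,0,0,0]' 25; python3 - <<'E'
from h import *
c=snap("wrist","w13")
plan(tw(-.042,.042,.0885),YAW)
E
```

```text
time_s: 26.68
tcp_pos: [0.4728, 0.1736, 0.3294]
ee_rot: [0.483, 0.517, -0.484, 0.515]
force: [-0.4, -0.1, -2.1]
width: 0.0257
tcp [0.4731 0.1735 0.3294] jawdeg 3.6 w 0.0253 F [ 0.   1.4 -1.7] t 26.725 q7 -0.34
shift [0.2409 0.0028 0.0055] turn [ 0.0087 -0.0016  0.0033]
```

View pics/w13.png

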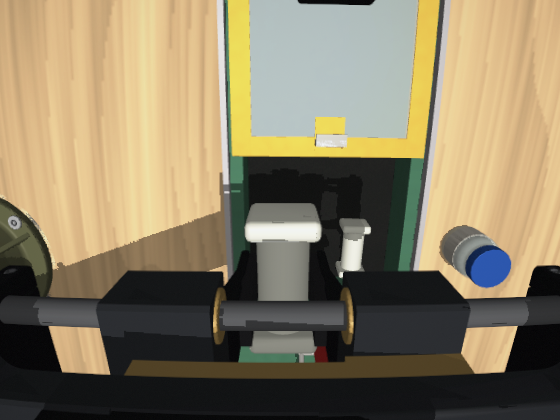

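```bash
python3 -m crank '[0.05,0.002,0.013,0.004,0,0,0, 0.1,0.002,0.013,0.008,0,0,0, 0.14,0.002,0.013,0.008,0,0,0, 0.14,0.002,0.013,0.008,0,0,0, 0.14,0.002,0.013,0.008,0,0,0]' 25; python3 - <<'E'
from h import *
print(w2t(get_obs()["tcp_pos"]))
plan(tw(-.042,.035,.0885),YAW)
E
```

```text
time_s: 27.35
tcp_pos: [0.4784, 0.1556, 0.1924]
ee_rot: [0.489, 0.511, -0.488, 0.511]
force: [-0.4, 1.0, -0.3]
width: 0.0258
[-0.03982303  0.02891621  0.19236949]
tcp [0.4784 0.1556 0.1924] jawdeg 2.6 w 0.0258 F [-0.4  1.  -0.3] t 27.35 q7 -0.38
shift [ 0.1039 -0.0023 -0.0061] turn [-0.009   0.     -0.0008]
```

```bash
python3 -m crank '[0.0,-0.002,-0.006,-0.009,0,0,0, 0.05,-0.002,-0.006,-0.009,0,0,0, 0.09,-0.002,-0.006,-0.009,0,0,0, 0.103,-0.002,-0.006,-0.009,0,0,0, 0.103,-0.002,-0.006,-0.009,0,0,0, 0.103,-0.002,-0.006,-0.009,0,0,0]' 25; python3 - <<'E'
from h import *
print(w2t(get_obs()["tcp_pos"]))
plan(tw(-.042,.035,.088),YAW)
E
```

```text
time_s: 28.1
tcp_pos: [0.4768, 0.1628, 0.0903]
ee_rot: [0.487, 0.513, -0.485, 0.514]
force: [-0.6, 0.0, -1.8]
width: 0.0252
[-0.04100251  0.03621872  0.09032976]
tcp [0.4768 0.1628 0.0903] jawdeg 3.2 w 0.0252 F [-0.6  0.  -1.8] t 28.1 q7 -0.49
shift [ 0.0023 -0.001   0.0012] turn [ 0.0017 -0.0004 -0.0032]
```

```bash
python3 -m crank '[0.002,0,0,0,0,0,0, 0.002,0,0,0,0,0,0, 0.002,0,0,0,0,0,0.045, 0.002,0,0,0,0,0,0.045, 0.002,0,0,0,0,0,0.045, -0.03,0,0,0,0,0,0.045, -0.09,0,0.01,0,0,0,0.045, -0.15,0,0.06,0,0,0,0.045, -0.21,0,0.11,0,0,0,0.055, -0.245,0,0.15,0,0,0,0.055]' 25; python3 - <<'E'
from h import *
c=snap("wrist","w14")
print(w2t(get_obs()["tcp_pos"]))
plan([.4555,-.277,.30],np.pi/2+np.radians(25))
E
```

```text
time_s: 29.35
tcp_pos: [0.4828, 0.0271, 0.3205]
ee_rot: [0.486, 0.513, -0.485, 0.515]
force: [0.2, -0.9, 0.3]
width: 0.0533
[-0.04001132 -0.10759183  0.32573856]
tcp [0.4856 0.0193 0.3257] jawdeg 2.7 w 0.0539 F [ 2.4 -5.1  3.6] t 29.4 q7 -0.01
shift [ 0.0271 -0.0443  0.2944] turn [ 1.1819  0.     -0.0113]
```

View pics/w14.png

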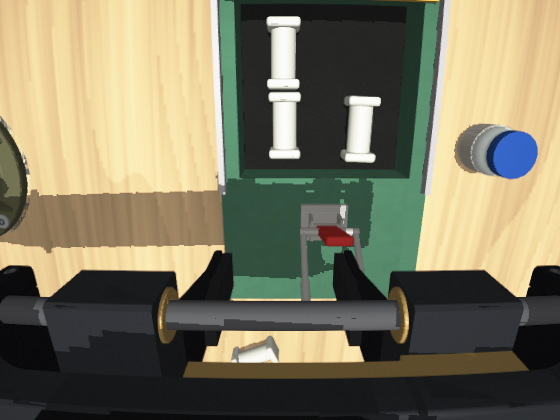

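```bash
python3 -m crank '[0,0,0.05,0.18,0,0,0.055, 0,0,0.11,0.36,0,0,0.055, 0,-0.01,0.17,0.54,0,0,0.055, 0,-0.02,0.23,0.72,0,0,0.055, 0,-0.03,0.27,0.9,0,0,0.055, 0.02,-0.044,0.294,1.08,0,0,0.055, 0.027,-0.044,0.294,1.18,0,0,0.055, 0.027,-0.044,0.294,1.18,0,0,0.055, 0.027,-0.044,0.294,1.18,0,0,0.055]' 25; python3 - <<'E'
from h import *
c=snap("wrist","w15")
for s in silhouettes(c,"prop1"):
    ys,xs=np.nonzero(s["region"]); W=toplane(c,np.c_[xs,ys],.017)[:,:2]; ce=W.mean(0)
    w,v=np.linalg.eigh(np.cov((W-ce).T)); r=cv2.minAreaRect(W.astype(np.float32)*1000)
    print(round(s["conf"],2),s["box"],ce.round(4),np.degrees(np.arctan2(v[1,1],v[0,1])).round(1),c["color"][ys,xs].mean(0).astype(int),np.round(r[1],0),round(r[2],1))
plan([.4555,-.277,.027],np.pi/2+np.radians(25))
E
```

```text
time_s: 30.52
tcp_pos: [0.4559, -0.2675, 0.2918]
ee_rot: [0.689, 0.157, -0.689, 0.158]
force: [0.1, 0.4, 0.4]
width: 0.0552
0.89 [172.4, 165.3, 63.0, 48.8] [ 0.3952 -0.1876] 147.0 [ 40  68 134] [36. 79.] 57.5
0.86 [274.4, 149.3, 30.7, 60.7] [ 0.4551 -0.2778] -154.7 [126 125 116] [77. 35.] 25.5
0.71 [360.2, 263.4, 28.3, 35.4] [ 0.3849 -0.4503] 60.2 [150  86 102] [62. 25.] 66.4
0.66 [231.4, 226.5, 54.1, 52.2] [ 0.3448 -0.2872] 82.3 [110  64  74] [76. 46.] 82.7
tcp [ 0.456  -0.2677  0.292 ] jawdeg -64.3 w 0.0546 F [1.1 1.3 0.3] t 30.625 q7 -0.66
shift [0.265  0.008  0.0046] turn [ 0.0127 -0.0004 -0.0009]
```

View pics/w15.png

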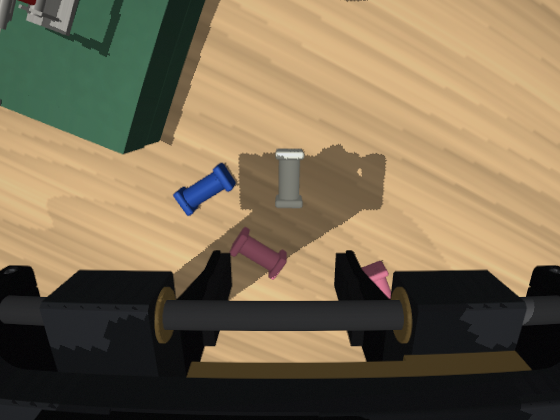

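```bash
python3 -m crank '[0.05,0.009,0.005,0.012,0,0,0.055, 0.11,0.009,0.005,0.012,0,0,0.055, 0.17,0.009,0.005,0.012,0,0,0.055, 0.23,0.009,0.005,0.012,0,0,0.055, 0.26,0.009,0.005,0.012,0,0,0.055, 0.265,0.009,0.005,0.012,0,0,0.055, 0.265,0.009,0.005,0.012,0,0,0, 0.265,0.009,0.005,0.012,0,0,0, 0.265,0.009,0.005,0.012,0,0,0, 0.265,0.009,0.005,0.012,0,0,0]' 25;  python3 -m crank '[0,0,0,0,0,0,0, -0.04,0,0,0,0,0,0, -0.1,0,0,0,0,0,0, -0.16,0,0,0,0,0,0, -0.22,0,0,0,0,0,0, -0.28,0,0,0,0,0,0, -0.305,0,0,0,0,0,0, -0.305,0,0,0,0,0,0]' 25; python3 - <<'E'
from h import *
plan(tw(.042,.035,.33),YAW)
c=snap("wrist","w16")
E
```

```text
time_s: 31.88
tcp_pos: [0.4552, -0.2785, 0.0273]
ee_rot: [0.691, 0.152, -0.69, 0.153]
force: [-0.7, 0.7, 4.6]
width: 0.0253
time_s: 32.88
tcp_pos: [0.4556, -0.2788, 0.3332]
ee_rot: [0.691, 0.151, -0.69, 0.154]
force: [-0.8, -0.1, -2.3]
width: 0.0249
tcp [ 0.4556 -0.2788  0.3332] jawdeg -65.1 w 0.0249 F [-0.8 -0.1 -2.3] t 32.875 q7 -0.66
shift [ 0.0023 -0.3597 -0.2819] turn [-1.1904e+00  7.0000e-04 -4.5000e-03]
```

View pics/w16.png

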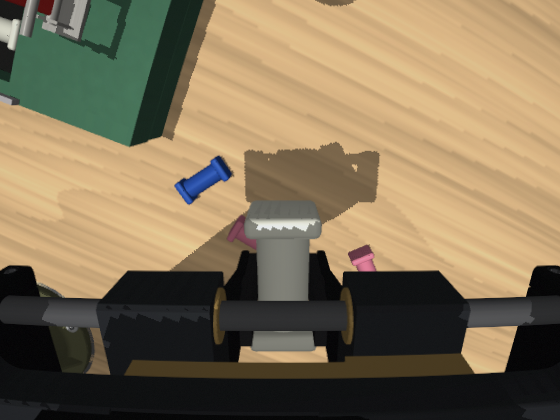

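```bash
python3 -m crank '[0,-0.04,-0.03,-0.17,0,0,0, 0,-0.08,-0.065,-0.34,0,0,0, 0,-0.125,-0.1,-0.51,0,0,0, 0,-0.17,-0.135,-0.68,0,0,0, 0,-0.215,-0.17,-0.85,0,0,0, 0,-0.26,-0.205,-1.02,0,0,0, 0,-0.305,-0.24,-1.15,0,0,0, 0,-0.345,-0.27,-1.19,0,0,0, 0,-0.36,-0.282,-1.19,0,0,0, 0,-0.36,-0.282,-1.19,0,0,0]' 25; python3 - <<'E'
from h import *
c=snap("wrist","w17")
print(w2t(get_obs()["tcp_pos"]))
plan(tw(.042,.035,.19),YAW)
E
```

```text
time_s: 34.17
tcp_pos: [0.5577, 0.1687, 0.3287]
ee_rot: [0.484, 0.516, -0.486, 0.513]
force: [0.3, -1.0, -1.0]
width: 0.0251
[0.04041165 0.03569703 0.32906883]
tcp [0.5581 0.1667 0.3291] jawdeg 3.2 w 0.0253 F [-0.6 -0.3 -1.8] t 34.225 q7 -0.42
shift [0.1391 0.0021 0.0006] turn [0.0012 0.0007 0.0038]
```

View pics/w17.png

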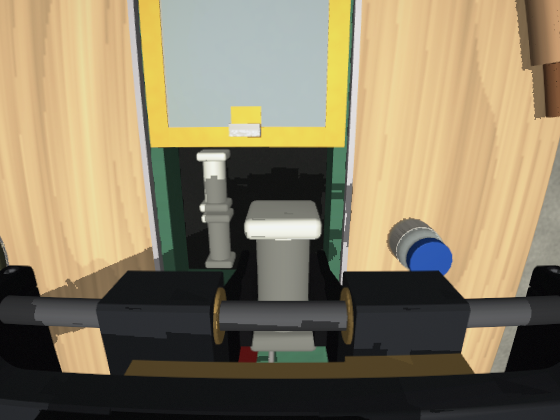

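```bash
python3 -m crank '[0.05,0.002,0,0,0,0,0, 0.1,0.002,0,0,0,0,0, 0.14,0.002,0,0,0,0,0, 0.14,0.002,0,0,0,0,0, 0.14,0.002,0,0,0,0,0]' 25; python3 - <<'E'
from h import *
print(w2t(get_obs()["tcp_pos"]))
plan(tw(.042,.035,.0885),YAW)
E
```

```text
time_s: 34.85
tcp_pos: [0.5618, 0.1662, 0.1927]
ee_rot: [0.487, 0.513, -0.486, 0.513]
force: [-0.0, 0.8, -1.0]
width: 0.0257
[0.04402238 0.03498395 0.19270934]
tcp [0.5618 0.1662 0.1927] jawdeg 3.0 w 0.0257 F [-0.   0.8 -1. ] t 34.85 q7 -0.47
shift [ 0.1042 -0.0022 -0.    ] turn [-0.0018  0.0001 -0.0016]
```

```bash
python3 -m crank '[0.05,-0.002,-0.001,0,0,0,0, 0.09,-0.002,-0.001,0,0,0,0, 0.105,-0.002,-0.001,0,0,0,0, 0.105,-0.002,-0.001,0,0,0,0, 0.105,-0.002,-0.001,0,0,0,0, 0.105,-0.002,-0.001,0,0,0,0.045, 0.105,-0.002,-0.001,0,0,0,0.045, 0.105,-0.002,-0.001,0,0,0,0.045, 0.07,-0.002,-0.001,0,0,0,0.045, 0.01,-0.002,-0.001,0,0,0,0.045]' 25; python3 - <<'E'
from h import *
print(w2t(get_obs()["tcp_pos"]))
c=snap("wrist","w18")
plan(tw(0,.035,.33),np.pi/2+YAW)
E
```

```text
time_s: 36.1
tcp_pos: [0.5574, 0.1671, 0.1804]
ee_rot: [0.485, 0.514, -0.488, 0.512]
force: [1.6, -0.7, 1.3]
width: 0.0451
[0.03975004 0.03608393 0.18042256]
tcp [0.562  0.1698 0.1903] jawdeg 3.1 w 0.0448 F [3.5 1.6 4.9] t 36.15 q7 -0.48
shift [-0.1401 -0.0431  0.0033] turn [-1.5705  0.0062 -0.009 ]
```

View pics/w18.png

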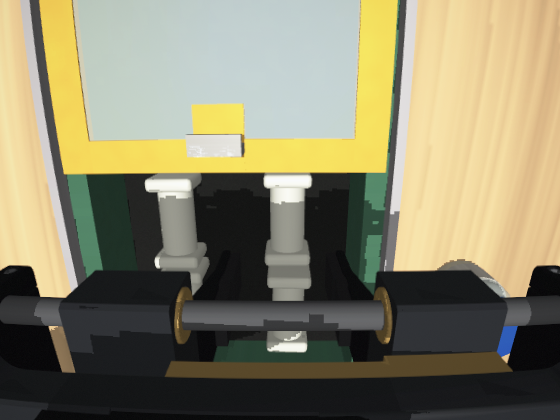

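```bash
python3 -m crank '[-0.06,0,0,0,0,0,0.045, -0.09,0,-0.04,0,0,0,0.02, -0.09,-0.02,-0.1,0,0,0,0, -0.09,-0.043,-0.16,0,0,0,0, -0.09,-0.043,-0.22,0,0,0,0, -0.09,-0.043,-0.235,0,0,0,0, -0.09,-0.043,-0.235,0,0,0,0]' 25; python3 - <<'E'
from h import *
print(w2t(get_obs()["tcp_pos"]))
c=snap("top","t19")
c=snap("wrist","w19")
plan(tw(0,.268,.146),YAW)
E
```

```text
time_s: 37.02
tcp_pos: [0.5026, 0.4012, 0.2709]
ee_rot: [0.485, 0.514, -0.486, 0.514]
force: [0.1, -0.6, -0.0]
width: 0.0013
[-0.00225475  0.27278459  0.27093567]
tcp [0.5044 0.3984 0.271 ] jawdeg 3.0 w 0.0003 F [-0.1 -0.4 -0.8] t 37.125 q7 -0.9
shift [0.125  0.0006 0.0017] turn [-0.0026  0.0016 -0.0002]
```

View pics/t19.png

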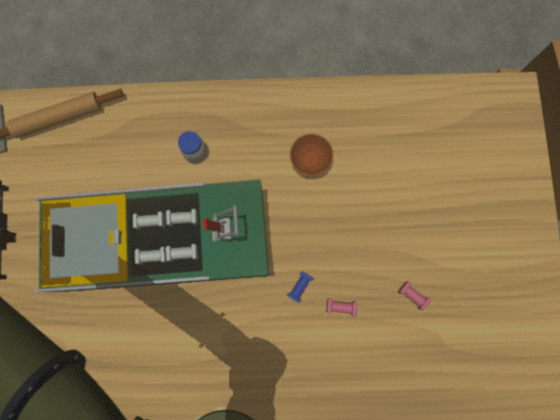

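View pics/w19.png

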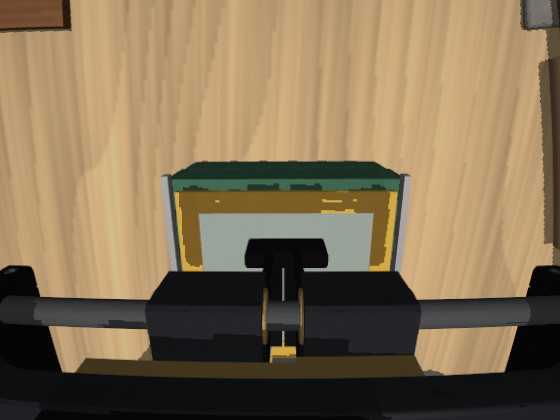

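```bash
python3 - <<'E'
from h import *
c=camera("wrist")
for g in (.175,.18): print(proj(c,[tw(x,.05+g+e,.159) for x in(-.035,.035) for e in (-.007,.007)]).round(0))
print(proj(c,[get_obs()["tcp_pos"]+[0,0,-.019]]))
E
```

```text
[[243. 271.]
 [242. 256.]
 [326. 271.]
 [327. 256.]]
[[242. 266.]
 [242. 250.]
 [326. 266.]
 [327. 250.]]
[[284.02733337 266.00216589]]
```

```bash
python3 -m crank '[0.05,0,-0.004,0,0,0,0, 0.1,0,-0.004,0,0,0,0, 0.122,0,-0.004,0,0,0,0, 0.125,0,-0.004,0,0,0,0, 0.125,0,-0.004,0,0,0,0]' 25; python3 - <<'E'
from h import *
print(w2t(get_obs()["tcp_pos"]))
plan(tw(0,.08,.145),YAW)
E
```

```text
time_s: 37.8
tcp_pos: [0.5041, 0.4047, 0.1482]
ee_rot: [0.487, 0.513, -0.486, 0.513]
force: [0.4, -0.3, 1.5]
width: 0.0004
[-0.00065976  0.27620074  0.14820018]
tcp [0.5041 0.4047 0.1482] jawdeg 3.0 w 0.0004 F [ 0.4 -0.3  1.5] t 37.8 q7 -0.95
shift [0.0029 0.0009 0.1962] turn [-0.0012 -0.0015 -0.0022]
```

Push, stopping 15 mm short first.

```bash
python3 -m crank '[0.001,0.001,0.015,0,0,0,0, 0.001,0.001,0.03,0,0,0,0, 0.001,0.001,0.055,0,0,0,0, 0.001,0.001,0.085,0,0,0,0, 0.001,0.001,0.115,0,0,0,0, 0.001,0.001,0.145,0,0,0,0, 0.001,0.001,0.17,0,0,0,0, 0.001,0.001,0.188,0,0,0,0, 0.001,0.001,0.196,0,0,0,0, 0.001,0.001,0.196,0,0,0,0]' 25; python3 - <<'E'
from h import *
print(w2t(get_obs()["tcp_pos"]))
plan(tw(0,.0645,.145),YAW)
c=snap("top","t20")
E
```

```text
time_s: 39.05
tcp_pos: [0.5148, 0.2074, 0.1456]
ee_rot: [0.487, 0.513, -0.487, 0.513]
force: [-0.2, -0.1, -0.4]
width: 0.0005
[-0.00067214  0.07866228  0.14555661]
tcp [0.5148 0.2074 0.1456] jawdeg 3.0 w 0.0005 F [-0.2 -0.1 -0.4] t 39.05 q7 -0.59
shift [0.0006 0.0007 0.0142] turn [-0.002   0.001  -0.0002]
```

View pics/t20.png

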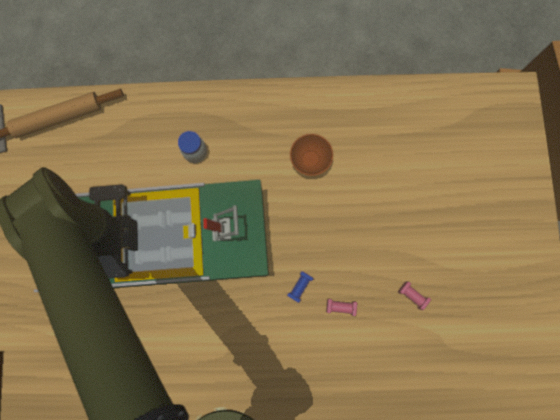

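Nearly shut; push on in 2–3 mm steps watching the force.

```bash
for i in 1; do python3 -m crank '[0,0,0.003,0,0,0,0, 0,0,0.006,0,0,0,0, 0,0,0.009,0,0,0,0, 0,0,0.011,0,0,0,0, 0,0,0.011,0,0,0,0]' 25; done;  python3 -m crank '[0,0,0.002,0,0,0,0, 0,0,0.003,0,0,0,0, 0,0,0.003,0,0,0,0]' 25; python3 - <<'E'
from h import *
print(w2t(get_obs()["tcp_pos"]))
E
```

```text
time_s: 39.72
tcp_pos: [0.5151, 0.1973, 0.1453]
ee_rot: [0.486, 0.513, -0.487, 0.513]
force: [0.5, 0.1, -1.0]
width: 0.0005
time_s: 40.1
tcp_pos: [0.5151, 0.1971, 0.1453]
ee_rot: [0.487, 0.515, -0.485, 0.513]
force: [0.0, 6.4, -3.5]
width: 0.0008
[-0.00088127  0.0683489   0.14534071]
```

```bash
python3 -m crank '[0,0,-0.012,0,0,0,0, 0,0,-0.014,0,0,0,0, -0.05,0,-0.014,0,0,0,0, -0.11,0,-0.014,0,0,0,0, -0.17,0,-0.014,0,0,0,0.0, -0.2,0,0.0,0,0,0,0.03, -0.2,0,0.06,0,0,0,0.036, -0.2,0,0.06,0,0,0,0.036]' 25; python3 - <<'E'
from h import *
o=get_obs();print(w2t(o["tcp_pos"]),o["width"])
c=snap("wrist","w21"); s=snap("side","s21",(200,170,150,150),4); t=snap("top","t21",(90,160,190,140),4)
E
```

```text
time_s: 41.1
tcp_pos: [0.5202, 0.1278, 0.3455]
ee_rot: [0.488, 0.509, -0.49, 0.512]
force: [0.3, 0.3, -0.3]
width: 0.023
[ 0.00041668 -0.00107981  0.34547132] 0.023033064991937982
```

View pics/w21.png

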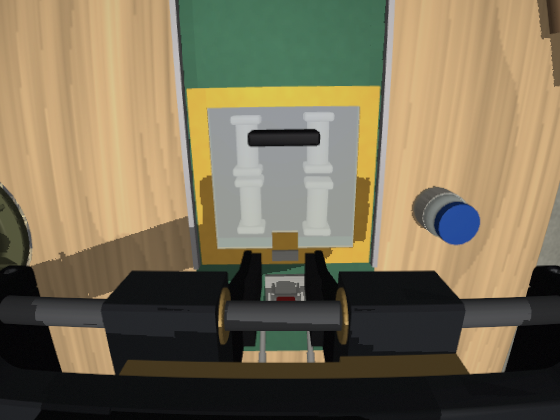

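View pics/s21.png

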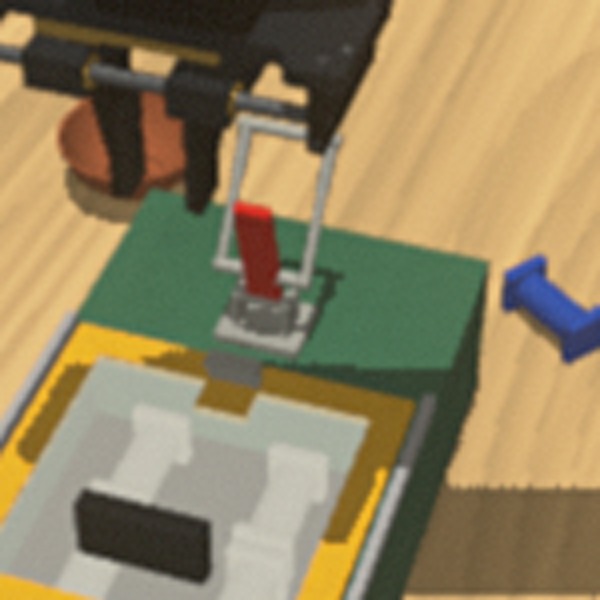

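View pics/t21.png

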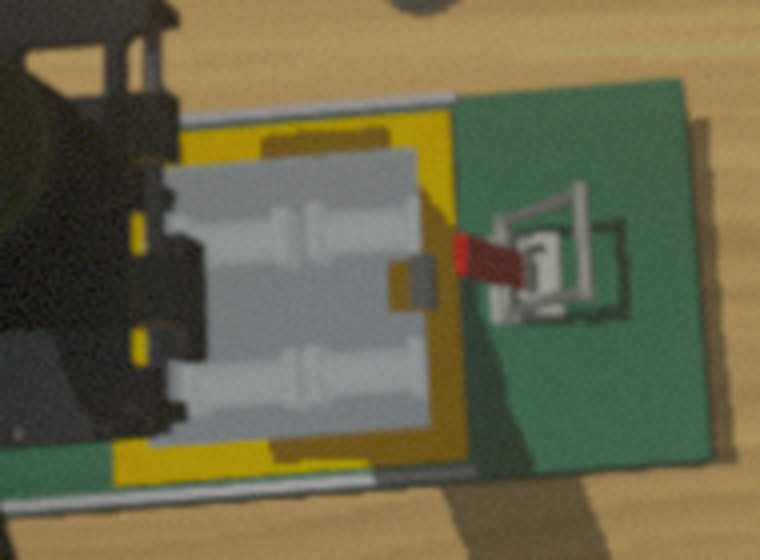

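```bash
python3 - <<'E'
from h import *
from scipy.optimize import least_squares
ct=camera("top"); cs=camera("side")
def pts(a,b,dx,dy):
    tip=tw(dx,-.138+dy-.085*np.sin(a),.137+.085*np.cos(a))
    pin=np.array([-.138+dy-.024*np.sin(a),.137+.024*np.cos(a)])
    bar=pin+.081*np.array([-np.sin(a+b),np.cos(a+b)]); return tip,tw(dx,*bar),pin,bar
obs=[(ct,0,(205,223.7)),(ct,1,(235.5,220)),(cs,0,(263.5,223)),(cs,1,(272.2,203))]
f=lambda p:np.r_[np.concatenate([proj(c,pts(*p)[i])[0]-o for c,i,o in obs]),p[2]*300,p[3]*300]
r=least_squares(f,[-.2,.85,0,0]); print(r.x.round(4),r.fun.round(1)); q=pts(*r.x); print(q[2],q[3],w2t(q[0]))
# guard
e=proj(ct,[tw(-.1,-.1,.121),tw(.1,-.1,.121)]); print("exp guard edge crop",(e-[90,160])*4)
E
```

```text
[-2.539e-01  9.023e-01  2.000e-04 -6.000e-04] [-0.4  0.4  0.   1.2 -1.  -1.  -0.3 -0.5  0.1 -0.2]
[-0.13261399  0.16023082] [-0.1815316  0.2247914] [ 1.99808077e-04 -1.17294496e-01  2.19275831e-01]
exp guard edge crop [[466.72674901 462.55972496]
 [448.73941996 112.51464799]]
```

```bash
python3 -m crank '[0,0,0.06,0,0,0,0.036, 0,0,0.12,0,0,0,0.036, 0,0,0.18,0,0,0,0.036, 0,0,0.23,0,0,0,0.036, 0,0,0.245,0,0,0,0.036, 0,0,0.245,0,0,0,0.036, 0,0,0.245,0,0,0,0.036]' 25; python3 - <<'E'
from h import *
o=get_obs();print(w2t(o["tcp_pos"]),o["width"])
plan(tw(0,-.245,.226),YAW)
E
```

```text
time_s: 42.22
tcp_pos: [0.5322, -0.1069, 0.3455]
ee_rot: [0.485, 0.515, -0.485, 0.514]
force: [0.1, 0.4, 0.0]
width: 0.0364
[-3.42019154e-04 -2.36160294e-01  3.45543506e-01] 0.03640963701168038
tcp [ 0.5322 -0.1069  0.3455] jawdeg 3.3 w 0.0364 F [0.1 0.4 0. ] t 42.225 q7 0.15
shift [0.1195 0.0003 0.0089] turn [ 0.0041 -0.0008 -0.0003]
```

```bash
python3 -m crank '[0.0,0,0.009,0.004,0,0,0.036, 0.05,0,0.009,0.004,0,0,0.036, 0.1,0,0.009,0.004,0,0,0.036, 0.119,0,0.009,0.004,0,0,0.036, 0.119,0,0.009,0.004,0,0,0.036]' 25; python3 - <<'E'
from h import *
o=get_obs();print(w2t(o["tcp_pos"]),o["width"])
plan(tw(0,-.2,.226),YAW)
s=snap("side","s22",(200,170,150,150),4)
E
```

```text
time_s: 42.85
tcp_pos: [0.5321, -0.1187, 0.2261]
ee_rot: [0.487, 0.513, -0.487, 0.512]
force: [-0.3, 0.6, 0.1]
width: 0.0356
[-0.00108685 -0.24789922  0.22607588] 0.03562691081743899
tcp [ 0.5321 -0.1187  0.2261] jawdeg 2.9 w 0.0356 F [-0.3  0.6  0.1] t 42.85 q7 0.13
shift [ 0.0001  0.0009 -0.0479] turn [-0.0037 -0.0005  0.0013]
```

View pics/s22.png

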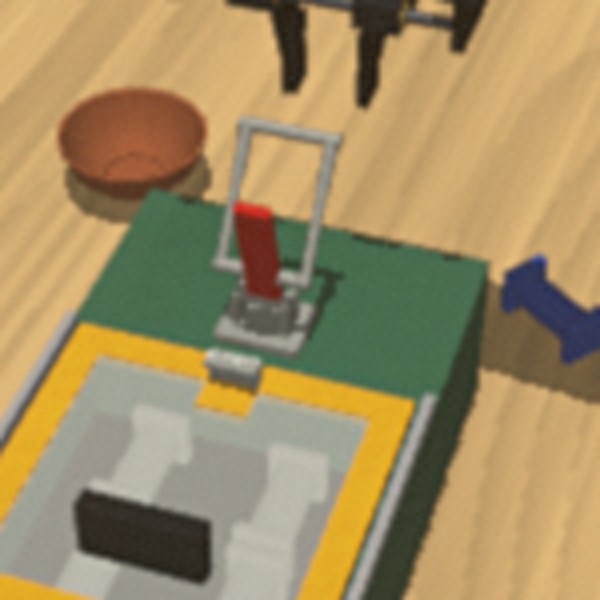

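```bash
python3 -m crank '[0,0.001,-0.02,0,0,0,0.036, 0,0.001,-0.04,0,0,0,0.036, 0,0.001,-0.06,0,0,0,0.036, 0,0.001,-0.08,0,0,0,0.036, 0,0.001,-0.095,0,0,0,0.036, 0,0.001,-0.105,0,0,0,0.036, 0,0.001,-0.115,0,0,0,0.036, 0,0.001,-0.122,0,0,0,0.036,0,0.001,-0.122,0,0,0,0.036]' 25; python3 - <<'E'
from h import *
o=get_obs();print(w2t(o["tcp_pos"]),o["force"])
s=snap("side","s23",(200,170,150,150),4)
E
```

```text
time_s: 44.02
tcp_pos: [0.5272, 0.0033, 0.2264]
ee_rot: [0.487, 0.513, -0.487, 0.512]
force: [-0.6, -0.5, -0.6]
width: 0.0361
[ 0.00069563 -0.12577343  0.22636168] [-0.56173951 -0.46566987 -0.56546913]
```

View pics/s23.png

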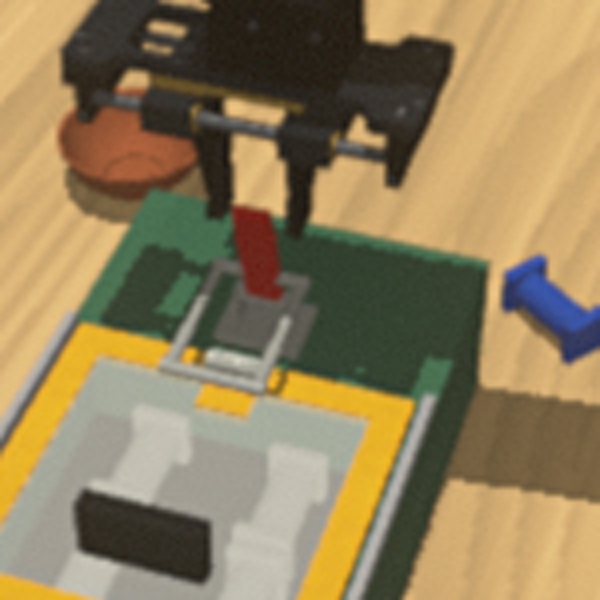

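```bash
python3 -m crank '[-0.05,0,0,0,0,0,0.036, -0.08,0,0,0,0,0,0.036, -0.08,0,-0.045,0,0,0,0, -0.08,0,-0.045,0,0,0,0, -0.08,0,-0.045,0,0,0,0, -0.08,0,-0.045,0,0,0,0, -0.08,0,-0.045,0,0,0,0, -0.08,0,-0.045,0,0,0,0]' 25; python3 - <<'E'
from h import *
o=get_obs();print(w2t(o["tcp_pos"]),o["width"])
plan(tw(0,-.08,.223),YAW)
E
```

```text
time_s: 45.08
tcp_pos: [0.525, 0.0474, 0.3062]
ee_rot: [0.488, 0.512, -0.488, 0.512]
force: [-0.9, 0.4, 0.5]
width: 0.0003
[ 0.00087532 -0.08170987  0.30624076] 0.0002690583036962802
tcp [0.525  0.0474 0.3062] jawdeg 2.8 w 0.0003 F [-0.9  0.4  0.5] t 45.075 q7 -0.14
shift [ 0.0832 -0.0009 -0.0017] turn [-0.0052  0.      0.0002]
```

```bash
python3 -m crank '[0.05,-0.001,-0.002,-0.005,0,0,0, 0.083,-0.001,-0.002,-0.005,0,0,0, 0.083,-0.001,-0.002,-0.005,0,0,0, 0.083,-0.001,-0.002,-0.005,0,0,0]' 25; python3 - <<'E'
from h import *
o=get_obs();print(w2t(o["tcp_pos"]),o["width"],o["force"])
t=snap("side","s24",(200,170,150,150),4)
for y,z in [(-.1245,.226),(-.1454,.2241),(-.1647,.2161),(-.1808,.2026),(-.1923,.1851),(-.1968,.1718),(-.1985,.16)]: print(delta(tw(0,y,z))[0].round(4))
E
```

```text
time_s: 45.58
tcp_pos: [0.5247, 0.05, 0.2248]
ee_rot: [0.487, 0.513, -0.486, 0.514]
force: [-0.3, 0.1, 0.2]
width: 0.0007
[ 0.00071597 -0.07910103  0.22480163] 0.0006799874456108698 [-0.31179917  0.14862445  0.16096441]
[-0.0009 -0.001   0.0454]
[ 0.001  -0.001   0.0663]
[ 0.009  -0.0011  0.0856]
[ 0.0225 -0.0011  0.1017]
[ 0.04   -0.0012  0.1132]
[ 0.0533 -0.0012  0.1177]
[ 0.0651 -0.0012  0.1194]
```

View pics/s24.png

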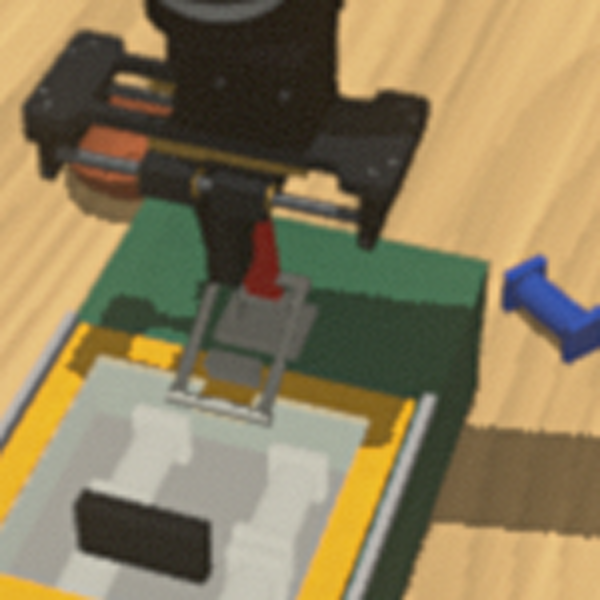

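```bash
python3 -m crank '[0,-0.001,0.02,0,0,0,0, 0,-0.001,0.035,0,0,0,0, 0,-0.001,0.046,0,0,0,0, 0,-0.001,0.057,0,0,0,0, 0.001,-0.001,0.067,0,0,0,0, 0.005,-0.001,0.077,0,0,0,0, 0.009,-0.001,0.086,0,0,0,0, 0.009,-0.001,0.086,0,0,0,0]' 25; python3 - <<'E'
from h import *
o=get_obs();print(w2t(o["tcp_pos"]),o["width"],o["force"])
t=snap("side","s25",(200,170,150,150),4)
for y,z in [(-.1647,.2161),(-.1808,.2026),(-.1923,.1851),(-.1968,.1718),(-.1985,.16)]: print(delta(tw(0,y,z))[0].round(4))
E
```

```text
time_s: 46.62
tcp_pos: [0.5272, -0.0373, 0.2137]
ee_rot: [0.486, 0.513, -0.487, 0.513]
force: [-1.4, -0.5, 0.3]
width: 0.0003
[-0.00150996 -0.16637594  0.21368368] 0.0002841950892032366 [-1.3803697  -0.52598567  0.31501214]
[-0.0021  0.0014 -0.001 ]
[0.0114 0.0014 0.0151]
[0.0289 0.0014 0.0266]
[0.0422 0.0014 0.0311]
[0.054  0.0014 0.0328]
```

View pics/s25.png

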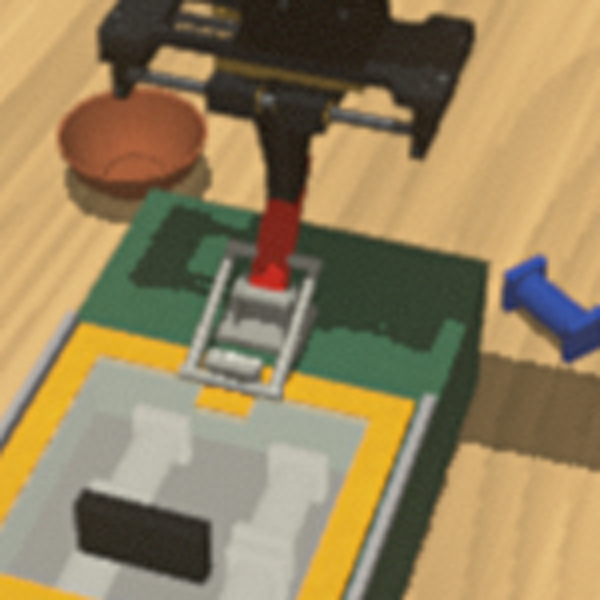

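```bash
python3 - <<'E'
from h import *
c=snap("side","s26",(235,240,50,40),14)
for x in(-.03,0,.03): print(((proj(c,[tw(x,-.074,.125),tw(x,-.074,.146)])-[235,240])*14).round(0).tolist())
t=snap("top","t26",(170,200,60,50),12)
E
```

```text
[[485.0, 417.0], [484.0, 322.0]]
[[304.0, 374.0], [301.0, 279.0]]
[[126.0, 331.0], [121.0, 236.0]]
```

View pics/s26.png

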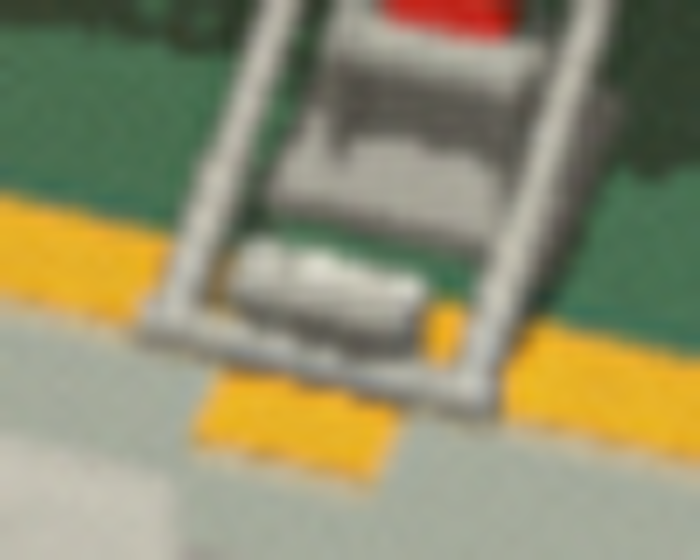

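View pics/t26.png

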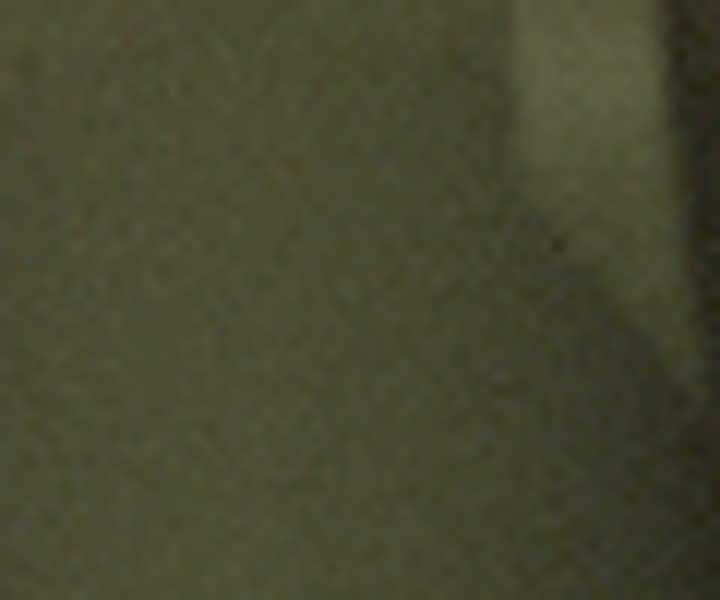

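```bash
python3 -m crank '[0.004,0.001,0.008,0,0,0,0, 0.011,0.001,0.015,0,0,0,0, 0.02,0.001,0.022,0,0,0,0, 0.029,0.001,0.027,0,0,0,0, 0.036,0.001,0.03,0,0,0,0, 0.042,0.001,0.031,0,0,0,0, 0.048,0.001,0.032,0,0,0,0, 0.054,0.001,0.033,0,0,0,0, 0.054,0.001,0.033,0,0,0,0]' 25; python3 - <<'E'
from h import *
o=get_obs();print(w2t(o["tcp_pos"]),o["width"],o["force"])
t=snap("side","s27",(200,170,150,150),4)
E
```

```text
time_s: 47.9
tcp_pos: [0.53, -0.0689, 0.1598]
ee_rot: [0.486, 0.514, -0.486, 0.513]
force: [-0.8, 0.4, 0.6]
width: 0.0007
[-0.00042717 -0.19811558  0.15978839] 0.0006932652540079957 [-0.83093923  0.36985579  0.60521786]
```

View pics/s27.png

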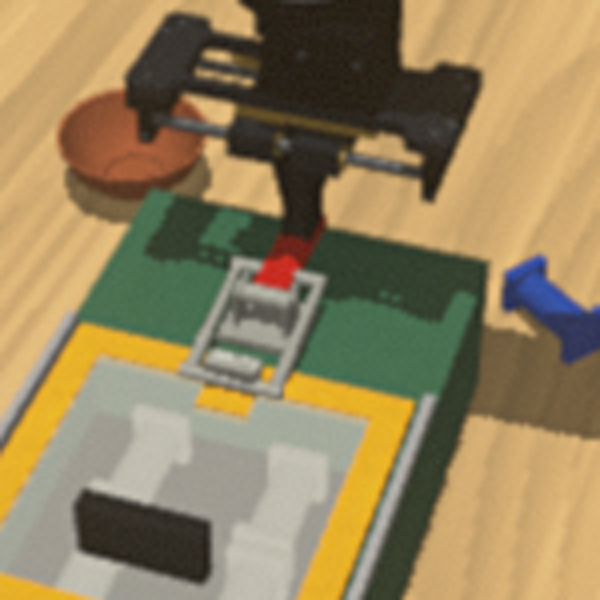

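```bash
python3 -m crank '[0.002,0,0,0,0,0,0, 0.004,0,0,0,0,0,0, 0.006,0,0,0,0,0,0, 0.007,0,0,0,0,0,0, 0.007,0,0,0,0,0,0]' 25; python3 - <<'E'
from h import *
o=get_obs();print(w2t(o["tcp_pos"]),o["width"],o["force"])
E
```

```text
time_s: 48.58
tcp_pos: [0.5304, -0.069, 0.1533]
ee_rot: [0.486, 0.514, -0.486, 0.514]
force: [0.5, -0.2, 0.2]
width: 0.0005
[-6.01165257e-05 -1.98169330e-01  1.53335693e-01] 0.0005348466513636676 [ 0.51833049 -0.19776821  0.24919456]
```

```bash
python3 -m crank '[-0.05,0,0,0,0,0,0, -0.11,0,0,0,0,0,0, -0.17,0,0,0,0,0,0, -0.2,0,0.05,0,0,0,0, -0.2,0,0.11,0,0,0,0, -0.2,0,0.17,0,0,0,0, -0.2,0,0.2,0,0,0,0,-0.2,0,0.2,0,0,0,0]' 25; python3 - <<'E'
from h import *
o=get_obs();print(w2t(o["tcp_pos"]),o["width"],o["force"])
t=snap("top","t28",(90,160,190,140),4)
c=snap("side","s28",(190,190,130,110),6)
L=lambda a:tw(0,-.138-.085*np.sin(a),.137+.085*np.cos(a))
for a in (1.3,1.55,1.72):
    print(a,((proj(c,L(a))-[190,190])*6).round(0),((proj(t,L(a))-[90,160])*4).round(0))
print("keeper",((proj(c,[tw(-.03,-.078,.125),tw(.03,-.078,.125)])-[190,190])*6).round(0),((proj(t,[tw(-.03,-.078,.125),tw(.03,-.078,.125)])-[90,160])*4).round(0))
print("guard edge",((proj(t,[tw(-.1,-.1,.121),tw(.1,-.1,.121)])-[90,160])*4).round(0))
E
```

```text
time_s: 49.58
tcp_pos: [0.5408, -0.2713, 0.3524]
ee_rot: [0.487, 0.513, -0.487, 0.512]
force: [-0.6, 1.2, 1.2]
width: 0.0003
[-0.00061316 -0.40071791  0.35244154] 0.00025057259015693066 [-0.5701978   1.2131699   1.23082044]
1.3 [[523. 148.]] [[665. 258.]]
1.55 [[525. 183.]] [[673. 263.]]
1.72 [[524. 212.]] [[672. 267.]]
keeper [[481. 471.]
 [328. 435.]] [[420. 340.]
 [415. 234.]]
guard edge [[467. 463.]
 [449. 113.]]
```

View pics/t28.png

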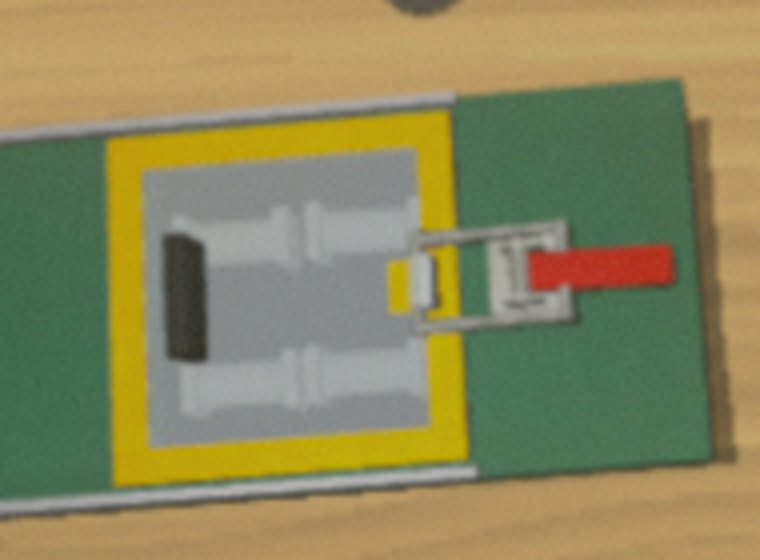

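View pics/s28.png

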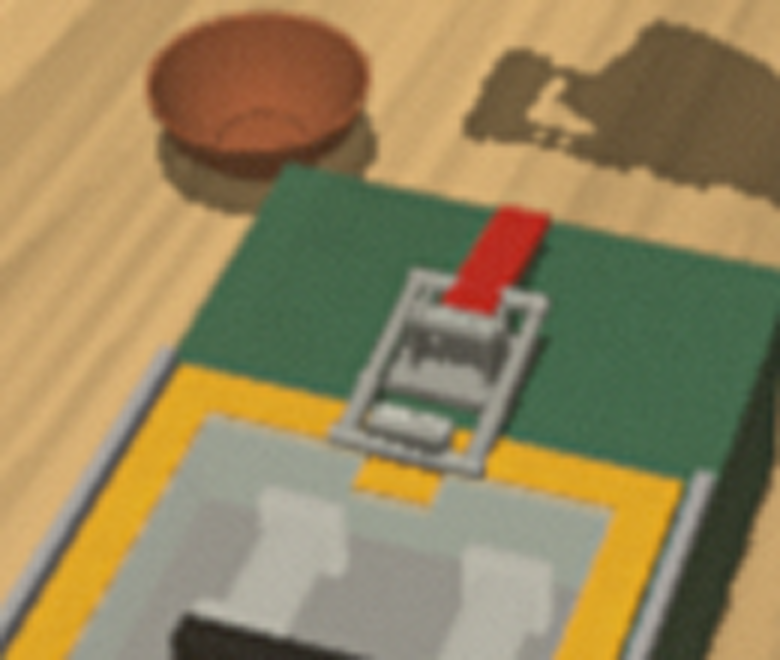

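```bash
python3 -c "
from rig import hand_in,get_obs
print(get_obs()['time_s'],get_obs()['qvel'].round(3)); print(hand_in())"
```

```text
49.675 [-0.016 -0.018 -0.02   0.006  0.    -0.001  0.003]
the job is handed in; nothing more can be done
None
```

The job is done and handed in at about 50 s. I slid the guard open, laid all four white props flat in the tub, and pushed the guard shut against its end stop. Then I tipped the loop over the hook and threw the red lever past centre.

The final pictures agree with the expected end state:
- **Props:** all four lie flat under the shut guard, and no white prop is left on the bench.
- **Guard:** it is against its stop, with about 6 N of resistance felt and the frame edge about 1–2 pixels from the shut position in the top view.
- **Loop:** the bar sits at the keeper, under the lip.
- **Lever:** the tip matches 1.72 rad in the side view, and the arm felt no push-back when lowered onto it.
- **Other things:** the bowl looks unmoved in the last pictures. The jar was in place in the last full top view and was never approached. The gripper is well clear of everything.

One small disagreement: the guard reached its stop with the arm about 2 mm off my predicted position, which is within the calibration error. No check failed.

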